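# Move the honey samples to the tested rack in the same order

### The job

Move the four honey sample jars from the full rack to the empty rack, one jar to each well, keeping their order as counted from the knob end of each rack: the jar nearest the knob of the full rack goes into the well nearest the knob of the empty rack, and so on (the two knobs point roughly opposite ways). Keep the jars upright, set them down gently without dropping them, and leave each standing flat on the floor of its well.

Things in the scene. Friction and masses are not known exactly. Their poses are not given: they have to be found in the camera images.
- rack_in: Full rack (holds the jars at the start): pale wood, 308 x 80 mm, fixed; one row of four open wells, 72 mm square inside, centred at its x = -114, -38, 38, 114 mm, y = 0; well floor 6 mm, wall tops 18 mm above the table, walls 4 mm. Knob end = its -x end: tongue to x = -192 mm with dark round knob 20 mm wide, top at 38 mm, at x = -176 mm. Origin: centre of underside, on the table; z up.
- rack_out: Empty rack, same make: pale wood, 308 x 80 mm, fixed; one row of four open wells, 72 mm square inside, centred at its x = -114, -38, 38, 114 mm, y = 0; well floor 6 mm, wall tops 18 mm above the table, walls 4 mm. Knob end = its -x end: tongue to x = -192 mm with dark round knob 20 mm wide, top at 38 mm, at x = -176 mm. Origin: centre of underside, on the table; z up.
- jar_round: Honey sample jar, wide round jar: amber glass, brass-coloured lid, 54 mm diameter, 64 mm tall; glass body up to 50 mm, lid 53 mm wide. About 170 g (x 0.7 to 1.4). Origin: centre of its underside; z up. Starts upright on its rubber pad in the full rack, its axes within 0.1 rad of the rack's.
- jar_slim: Honey sample jar, slim round jar, the tallest and narrowest: amber glass, brass-coloured lid, 38 mm diameter, 80 mm tall; glass body up to 66 mm, lid 36 mm wide. About 130 g (x 0.7 to 1.4). Origin: centre of its underside; z up. Starts upright on its rubber pad in the full rack, its axes within 0.1 rad of the rack's.
- jar_square: Honey sample jar, square jar: amber glass 46 x 46 mm (sides along its x and y), small round brass-coloured lid 39 mm wide, 74 mm tall; glass body up to 56 mm. About 160 g (x 0.7 to 1.4). Origin: centre of its underside; z up. Starts upright on its rubber pad in the full rack, its axes within 0.1 rad of the rack's.
- jar_hex: Honey sample jar, six-sided jar: amber glass, 46 mm across its flats (one pair of flats faces its +y and -y), 53 mm across corners (along its x), round brass-coloured lid 41 mm wide, 69 mm tall; glass body up to 52 mm. About 150 g (x 0.7 to 1.4). Origin: centre of its underside; z up. Starts upright on its rubber pad in the full rack, its axes within 0.1 rad of the rack's.
- pad_round: Dark rubber pad (round, 68 mm wide, 4 mm thick) fixed in the well of the full rack in which the wide round jar stands at the start. It stays there and so shows where that jar stood. Origin: centre of its underside, on the well floor.
- pad_slim: Dark rubber pad (round, 52 mm wide, 4 mm thick) fixed in the well of the full rack in which the slim jar stands at the start. It stays there and so shows where that jar stood. Origin: centre of its underside, on the well floor.
- pad_square: Dark rubber pad (square, 60 mm, 4 mm thick) fixed in the well of the full rack in which the square jar stands at the start. It stays there and so shows where that jar stood. Origin: centre of its underside, on the well floor.
- pad_hex: Dark rubber pad (six-sided, 58 mm across flats, 4 mm thick) fixed in the well of the full rack in which the six-sided jar stands at the start. It stays there and so shows where that jar stood. Origin: centre of its underside, on the well floor.
Things that resemble listed ones, but are neither listed nor needed, are in the scene too. Leave any green look-alike of the jar_slim alone.

How it is judged (in metres and radians):
At the end, for the whole second after the job is handed in: Each jar stands in the well of the empty rack that has the same place, counted from the knob end, as the well it came from: inside the well (within 18 mm of its centre along and across the rack), its underside within 4 mm of the well floor's height, upright within 0.1 rad, at rest (((x of jar_round in the frame of rack_out between -0.132 and -0.096 m and x of pad_round in the frame of rack_in between -0.144 and -0.084 m) or (x of jar_round in the frame of rack_out between -0.056 and -0.02 m and x of pad_round in the frame of rack_in between -0.068 and -0.008 m) or (x of jar_round in the frame of rack_out between 0.02 and 0.056 m and x of pad_round in the frame of rack_in between 0.008 and 0.068 m) or (x of jar_round in the frame of rack_out between 0.096 and 0.132 m and x of pad_round in the frame of rack_in between 0.084 and 0.144 m)) and y of jar_round in the frame of rack_out between -0.018 and 0.018 m and z of jar_round in the frame of rack_out between 0.002 and 0.01 m and angle between each of jar_round, jar_slim, jar_square, jar_hex's own z axis and vertical below 0.1 rad and linear speed of each of jar_round, jar_slim, jar_square, jar_hex below 0.02 m/s and angular speed of each of jar_round, jar_slim, jar_square, jar_hex below 0.2 rad/s and ((x of jar_slim in the frame of rack_out between -0.132 and -0.096 m and x of pad_slim in the frame of rack_in between -0.144 and -0.084 m) or (x of jar_slim in the frame of rack_out between -0.056 and -0.02 m and x of pad_slim in the frame of rack_in between -0.068 and -0.008 m) or (x of jar_slim in the frame of rack_out between 0.02 and 0.056 m and x of pad_slim in the frame of rack_in between 0.008 and 0.068 m) or (x of jar_slim in the frame of rack_out between 0.096 and 0.132 m and x of pad_slim in the frame of rack_in between 0.084 and 0.144 m)) and y of jar_slim in the frame of rack_out between -0.018 and 0.018 m and z of jar_slim in the frame of rack_out between 0.002 and 0.01 m and ((x of jar_square in the frame of rack_out between -0.132 and -0.096 m and x of pad_square in the frame of rack_in between -0.144 and -0.084 m) or (x of jar_square in the frame of rack_out between -0.056 and -0.02 m and x of pad_square in the frame of rack_in between -0.068 and -0.008 m) or (x of jar_square in the frame of rack_out between 0.02 and 0.056 m and x of pad_square in the frame of rack_in between 0.008 and 0.068 m) or (x of jar_square in the frame of rack_out between 0.096 and 0.132 m and x of pad_square in the frame of rack_in between 0.084 and 0.144 m)) and y of jar_square in the frame of rack_out between -0.018 and 0.018 m and z of jar_square in the frame of rack_out between 0.002 and 0.01 m and ((x of jar_hex in the frame of rack_out between -0.132 and -0.096 m and x of pad_hex in the frame of rack_in between -0.144 and -0.084 m) or (x of jar_hex in the frame of rack_out between -0.056 and -0.02 m and x of pad_hex in the frame of rack_in between -0.068 and -0.008 m) or (x of jar_hex in the frame of rack_out between 0.02 and 0.056 m and x of pad_hex in the frame of rack_in between 0.008 and 0.068 m) or (x of jar_hex in the frame of rack_out between 0.096 and 0.132 m and x of pad_hex in the frame of rack_in between 0.084 and 0.144 m)) and y of jar_hex in the frame of rack_out between -0.018 and 0.018 m and z of jar_hex in the frame of rack_out between 0.002 and 0.01 m); the robot touches nothing.
It fails at once if a jar is tipped by more than 0.5 rad (angle between any of jar_round, jar_slim, jar_square, jar_hex's own z axis and vertical above 0.5 rad).
It fails at once if a jar is dropped: out of the fingers and moving at more than 0.6 m/s (a fall of about 2 cm) ((contact force between jar_round and the fingers below 0.05 N and linear speed of jar_round above 0.6 m/s) or (contact force between jar_slim and the fingers below 0.05 N and linear speed of jar_slim above 0.6 m/s) or (contact force between jar_square and the fingers below 0.05 N and linear speed of jar_square above 0.6 m/s) or (contact force between jar_hex and the fingers below 0.05 N and linear speed of jar_hex above 0.6 m/s)).
It also fails if it takes over 112 s, if anything falls off the work surface, if the arm or the gripper's body presses on something with over 40 N, if the wrist force passes 120 N, or if a joint passes its speed limit or range.

### The arm

A 6-joint arm with a two-finger parallel gripper is mounted at the origin on the work surface. World frame = base frame: x ahead of the robot, y to its left, z up, the work surface at z = 0. Lengths are in mm, angles in rad, forces in N, time in s.
With the tool pointing down it reaches from about 300 to 875 mm from the base axis. Payload 6.4 kg.
Tool frame: the origin (TCP) lies at the very end of the fingers, on their centre line; the grasp point (between the pads) lies ctrl.grasp_offset behind it (ctrl.grasp_offset is the distance from the TCP to the grasp point, in mm); y points along the fingers, z is the direction in which the jaws open and shut, and the axes are right-handed (so a half turn about y gives the same grasp; the last joint's range is limited). The gripper opens to 88 mm and grips with 3 to 60 N. Pads are 18 mm wide; open, the fingers measure 123 mm over their backs; the gripper's body (75 mm by 187 mm) begins 45 mm behind the grasp point.
Start: joints at [-0.206, 0.181, 1.607, -0, 1.354, -0.206], TCP at [575.014, 0.015, 238.714] pointing down, gripper open.
Joint ranges: [-2.99, 2.99], [-0.89, 2.07], [0.3, 2.58], [-1.14, 4.28], [0, 2.63], [-3.12, 3.12]. Speed limits (rad/s): [2.57, 2.57, 3.01, 3.14, 3.14, 3.14].

### API

Orientations are given as a rotation vector (axis times angle).
In Python, from workcell import ctrl gives the robot as it stands. The module is installed in compiled form; this text tells all that it offers.
- The arm moves only by the shell command python3 -m inch 'ROWS'. ROWS is JSON, a list of rows, each an object with "claw": the closure, from -1 (fully open) to 1 (shut), so that 0 is half open; "travel": the shift along the tool's x, y, z in m, a list of three; "twist": the turn, a rotation vector about the tool's x, y, z in rad, a list of three. In form: [{"claw": claw, "travel": [tx, ty, tz], "twist": [ax, ay, az]}, ...]. A call has exactly 8 rows; each row shifts and turns the pose as measured when the row begins, along the tool's axes as they then stand; what a row does not reach is not made up. A row lasts 1/12 s, in which the tool goes at most 41.7 mm and 7.16 degrees, less where a joint would pass 70% of its speed; a pose out of reach is approached as far as the arm can. A call with a gripper value outside its range is refused whole. The fingers move at their own pace and stop on an object; the grip force is fixed at half the most. Time passes only in rows, so rows that do not move let the fingers close, or fill a call up. It gives the time, the measured TCP pose, the force and the opening at its end, in the units of the state.
- ctrl.get_state(): the state, without advancing time (a new reading comes with each control period).
- ctrl.snapshot(name): name is "scene" or "side" or "wrist"; returns the picture (384x512x3 uint8, red, green, blue); there is no depth.
- ctrl.camera_model(name): a dict with "intrinsics" (3x3 intrinsics, pixels), "dist_coeffs" ([k1, k2, p1, p2, k3] as OpenCV has them; the pictures are not rectified), "rvec" (rotation vector, rad) and "tvec" (3), from world to camera coordinates, as OpenCV has them. Camera axes: x right, y down, z forward; pixel columns grow to the right and rows downward; lengths in mm; the calibration is good to about 2 mm. A picture is of the moment at which its call begins: read the wrist's pose just before it. camera_model takes no time and is no camera call; for the wrist camera it gives the pose at the moment of the call.
- ctrl.hand_in(): hands the job in, once; it reports no verdict.
The state is a dict: "clock": time; "joint_pos": joint angles; "qvel": joint speeds; "effort": joint torques, N m; "tool_pos": TCP position; "tool_rot": TCP orientation; "force": force on the tool from outside, world axes, zero at the start; "wrist_torque": the same for the moment, N m; "finger_gap": finger opening in mm.
Only numpy, scipy, OpenCV 4.12 (cv2) and the standard library are available. Lean on these libraries where they do the work, as an engineer would, in place of code of your own. Each camera call takes 0.05 s, during which the arm holds its last target.

## Working session

There is one attempt and no reset: what is moved stays moved. The work goes in short steps, Python scripts to look and compute and a shell command to move; the robot and the scene stay as the last step left them, time stands still between calls to the robot, and variables do not carry over. Pictures are saved under pics/ and viewed, and the job is handed in when it is done.

```bash
mkdir -p pics; python3 - <<'E'
from workcell import ctrl
import cv2
s=ctrl.get_state();print(s,ctrl.grasp_offset)
for n in("scene","side","wrist"):
    m=ctrl.camera_model(n);print(n,m)
    cv2.imwrite(f"pics/{n}0.png",cv2.cvtColor(ctrl.snapshot(n),cv2.COLOR_RGB2BGR))
E
```

```text
{'clock': 0.0, 'joint_pos': array([-2.06297686e-01,  1.81539080e-01,  1.60799061e+00, -2.07419518e-05,
        1.35379615e+00, -2.06275370e-01]), 'qvel': array([ 2.49599583e-05,  9.87288837e-04,  1.35523366e-04,  1.20665576e-03,
       -1.37700053e-03,  8.71007484e-04]), 'effort': array([-5.85923790e-04, -4.33866942e+01, -3.41848969e+01,  7.00952648e-02,
        3.87157314e-02, -1.54040990e-04]), 'tool_pos': array([5.74468821e+02, 1.23552175e-01, 2.37819650e+02]), 'tool_rot': array([-1.21019643,  1.21062336, -1.20816134]), 'force': array([ 0.54854962, -0.48194203,  0.16676406]), 'wrist_torque': array([ 0.0031015 , -0.06386822,  0.04119587]), 'finger_gap': 88.11897801607365} 18.700000000000003
scene {'intrinsics': array([[359.39929523,   0.        , 259.87380646],
       [  0.        , 359.39929523, 188.01408011],
       [  0.        ,   0.        ,   1.        ]]), 'dist_coeffs': array([-0.0056433,  0.       ,  0.       ,  0.       ,  0.       ]), 'rvec': array([ 0.69245456,  2.576438  , -1.17267204]), 'tvec': array([ 504.41970348, -128.58316943,  835.41836141])}
side {'intrinsics': array([[374.84950557,   0.        , 254.44560908],
       [  0.        , 374.84950557, 188.28557332],
       [  0.        ,   0.        ,   1.        ]]), 'dist_coeffs': array([-0.03429684,  0.        ,  0.        ,  0.        ,  0.        ]), 'rvec': array([ 2.24867561, -0.70287769,  0.30378401]), 'tvec': array([-490.02318509,  214.57759406,  526.05766213])}
wrist {'intrinsics': array([[282.77933145,   0.        , 257.26448519],
       [  0.        , 282.77933145, 194.17910312],
       [  0.        ,   0.        ,   1.        ]]), 'dist_coeffs': array([-0.04947668,  0.        ,  0.        ,  0.        ,  0.        ]), 'rvec': array([-2.82451011e+00,  3.52394829e-04,  2.00852518e-03]), 'tvec': array([-573.58299738,  -43.73629238,  390.85321347])}
```

View pics/scene0.png

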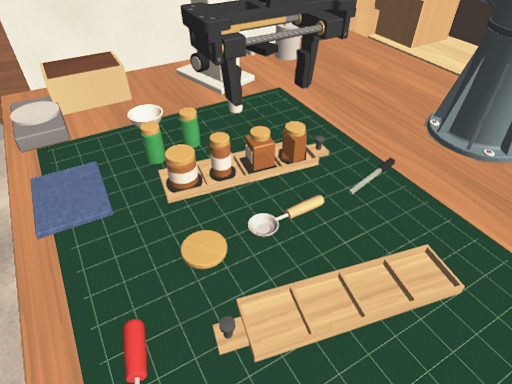

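View pics/side0.png

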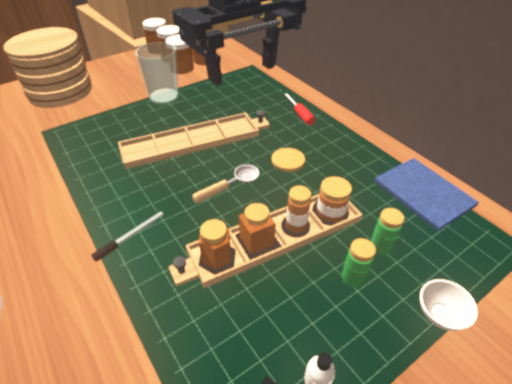

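View pics/wrist0.png

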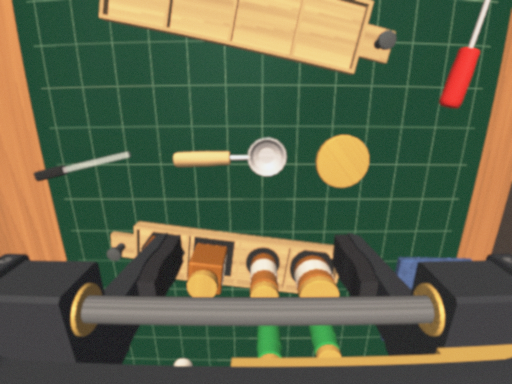

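The order from the knob in rack_in looks like hex, square, slim, round. The knobs are at about scene (320,143) for rack_in and (227,325) for rack_out. I'll enlarge the views to get precise pixels.

```bash
python3 - <<'E'
import cv2
a=cv2.imread("pics/scene0.png");b=cv2.imread("pics/side0.png");w=cv2.imread("pics/wrist0.png")
f=lambda im,x,y,ww,h,n:cv2.imwrite(f"pics/{n}.png",cv2.resize(im[y:y+h,x:x+ww],None,fx=4,fy=4,interpolation=cv2.INTER_CUBIC))
f(a,140,100,200,110,"c1");f(a,205,240,270,120,"c2") 
f(b,165,170,200,120,"c3");f(w,95,0,200,80,"c4");f(w,240,0,170,80,"c5")
im=cv2.imread("pics/c2.png");cv2.imwrite("pics/c2.png",cv2.resize(im,(810*800//810,356)))
E
```

```text
(no output)
```

View pics/c1.png

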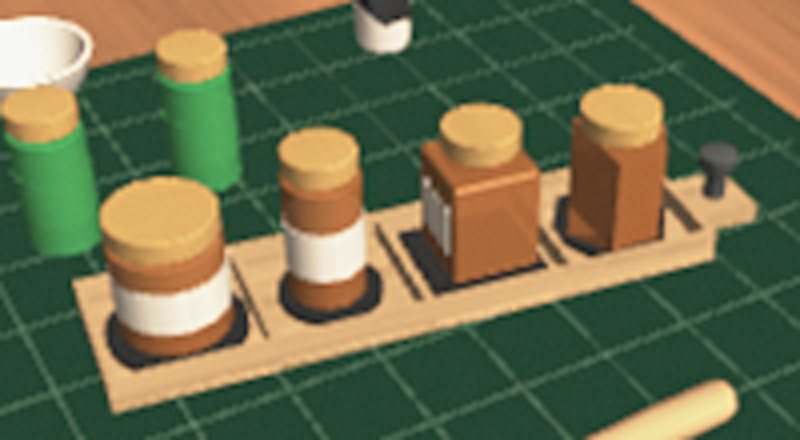

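View pics/c3.png

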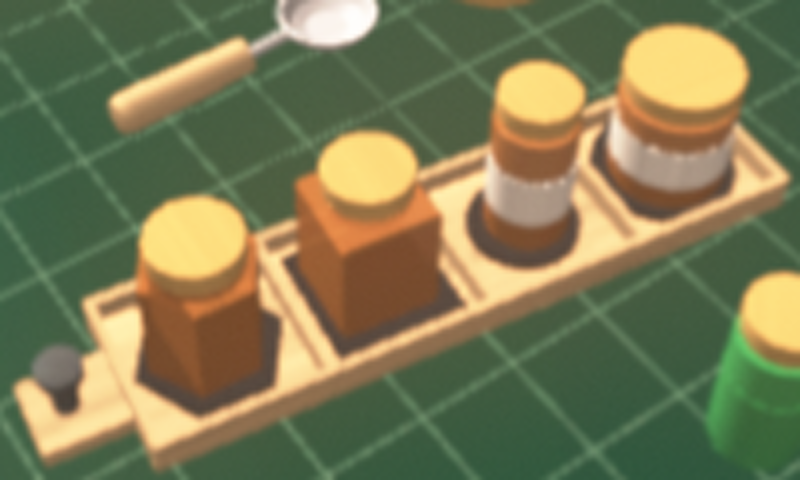

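View pics/c4.png

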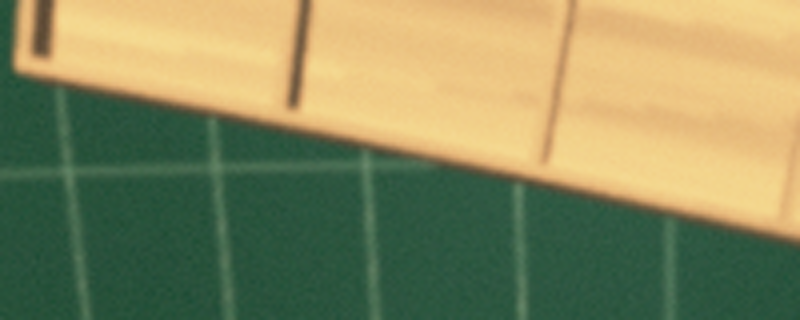

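View pics/c5.png

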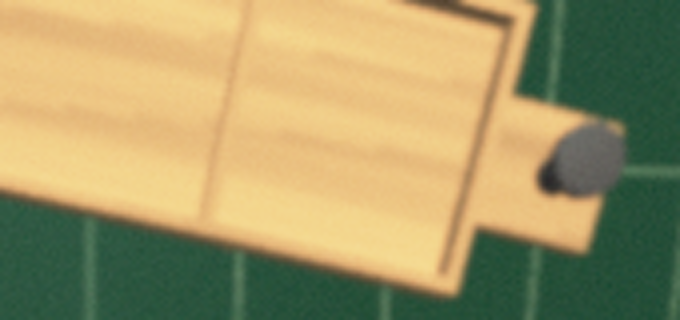

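```bash
cat > h.py <<'E'
import numpy as np,cv2
from workcell import ctrl
def ray(n,px,m=None):
    m=m or ctrl.camera_model(n)
    u=cv2.undistortPoints(np.array([[px]],float),m["intrinsics"],m["dist_coeffs"])[0,0]
    R=cv2.Rodrigues(m["rvec"])[0];c=-R.T@np.ravel(m["tvec"])
    return c,R.T@np.array([u[0],u[1],1.])
def pl(n,px,z,m=None):
    c,d=ray(n,px,m);return c+d*(z-c[2])/d[2]
def tri(l):
    A=0;b=0
    for n,p in l:
        c,d=ray(n,p);d/=np.linalg.norm(d);P=np.eye(3)-np.outer(d,d);A=A+P;b=b+P@c
    return np.linalg.solve(A,b)
E
python3 - <<'E'
from h import *
np.set_printoptions(precision=1,suppress=True)
S=lambda x,y:("scene",(140+x/4,100+y/4))
D=lambda x,y:("side",(165+x/4,170+y/4))
for n,a,b,z in [("round",S(160,212),D(684,68),74),("slim",S(319,149),D(540,92),90),("square",S(481,126),D(368,167),84),("hex",S(622,109),D(194,236),79),("knob",S(718,153),D(58,366),38)]:
    print(n,tri([a,b]),"z",z,pl(*a,z)[:2],pl(*b,z)[:2])
# rack_in side corners z=18 
for n,p in [("A nearknob left",D(84,302)),("B nearknob right",D(155,465-12)),("C far right",D(790,178)),("D",D(735,122))]: print(n,pl(*p,18))
W=lambda x,y,o:("wrist",(o+x/4,y/4))
print("out knob",pl(*W(592,160,240),38))
for n,p in [("R bottom",W(457,288,240)),("R top",W(537,4,240)),("L bottom",W(16,67,95))]: print(n,pl(*p,18))
R=cv2.Rodrigues(ctrl.get_state()["tool_rot"])[0];print(R)
E
```

```text
round [ 655.7 -162.6   71.3] z 74 [ 656.4 -158.3] [ 654.  -164.6]
slim [ 582.4 -150.5   87.9] z 90 [ 583.2 -146.9] [ 581.5 -152.2]
square [ 503.6 -139.7   81.6] z 84 [ 505.1 -136. ] [ 502.8 -141.8]
hex [ 431.  -126.9   75.9] z 79 [ 433.9 -122.7] [ 430.2 -129.5]
knob [ 369.6 -121.8   33.9] z 38 [ 374. -117.] [ 368.7 -124.8]
A nearknob left [396.3 -87.7  18. ]
B nearknob right [ 385.3 -167.8   18. ]
C far right [ 691.4 -206.7   18. ]
D [ 696.3 -167.    18. ]
out knob [720.  147.8  38. ]
R bottom [691.2 115.4  18. ]
R top [707.8 192.6  18. ]
L bottom [389.  177.9  18. ]
[[-0. -0.  1.]
 [-1.  0. -0.]
 [-0. -1. -0.]]
```

View pics/c2.png

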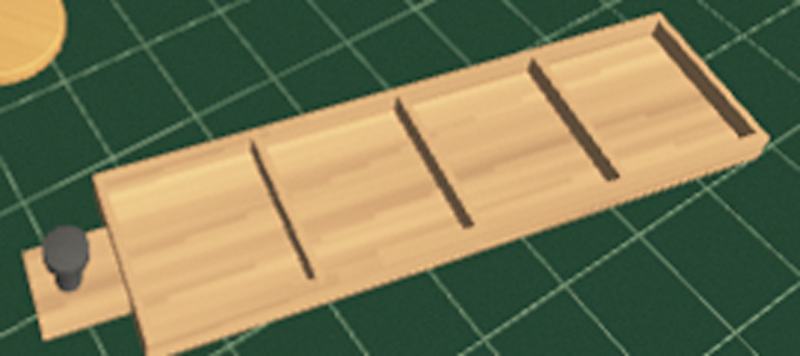

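The measured sizes agree: rack_out is 308.6 x 79 mm, with its knob within 2 mm of prediction. rack_in yaw is about -8.5° and the rack_out line about -11.7°. I'll grip across the racks, so the tool first turns by about +81.5° about vertical.

```bash
python3 -m inch '[{"claw":-1,"travel":[0,0,0],"twist":[0,-0.12,0]},{"claw":-1,"travel":[0,0,0],"twist":[0,-0.12,0]},{"claw":-1,"travel":[0,0,0],"twist":[0,-0.12,0]},{"claw":-1,"travel":[0,0,0],"twist":[0,-0.12,0]},{"claw":-1,"travel":[0,0,0],"twist":[0,-0.12,0]},{"claw":-1,"travel":[0,0,0],"twist":[0,-0.12,0]},{"claw":-1,"travel":[0,0,0],"twist":[0,-0.12,0]},{"claw":-1,"travel":[0,0,0],"twist":[0,-0.12,0]}]'
cat >> h.py <<'E'
def go(x,y,z,jaw=None):
    """remaining shift in tool axes (m), and twist about tool y to bring jaw axis to angle jaw (deg)"""
    s=ctrl.get_state();R=cv2.Rodrigues(s["tool_rot"])[0]
    d=R.T@(np.array([x,y,z])-s["tool_pos"])
    a=np.degrees(np.arctan2(R[1,2],R[0,2]))
    print("t",s["clock"].round(2),"pos",s["tool_pos"].round(1),"jaw",a.round(2),"tilt",R[:,1].round(3),"F",s["force"].round(1),"gap",round(s["finger_gap"],1))
    print("travel m",(d/1000).round(4), "twist y", None if jaw is None else round(-np.radians(jaw-a),4))
E
python3 -c "
from h import *
go(432,-126,120,81.5)"
```

```text
clock: 0.82
tool_pos: [572.6, 0.5, 234.8]
tool_rot: [-1.524, 0.457, -0.445]
force: [-0.8, 0.8, -0.4]
finger_gap: 88.2Traceback (most recent call last):
  File "<string>", line 3, in <module>
    go(432,-126,120,81.5)
    ~~^^^^^^^^^^^^^^^^^^^
  File "h.py", line 20, in go
    print("t",s["clock"].round(2),"pos",s["tool_pos"].round(1),"jaw",a.round(2),"tilt",R[:,1].round(3),"F",s["force"].round(1),"gap",round(s["finger_gap"],1))
              ^^^^^^^^^^^^^^^^
AttributeError: 'float' object has no attribute 'round'
```

```bash
sed -i 's/s\["clock"\].round(2)/round(s["clock"],2)/' h.py
python3 -m inch '[{"claw":-1,"travel":[0,0,0],"twist":[0,-0.12,0]},{"claw":-1,"travel":[0,0,0],"twist":[0,-0.12,0]},{"claw":-1,"travel":[0,0,0],"twist":[0,-0.12,0]},{"claw":-1,"travel":[0,0,0],"twist":[0,-0.12,0]},{"claw":-1,"travel":[0,0,0],"twist":[0,-0.02,0]},{"claw":-1,"travel":[0,0,0],"twist":[0,0,0]},{"claw":-1,"travel":[0,0,0],"twist":[0,0,0]},{"claw":-1,"travel":[0,0,0],"twist":[0,0,0]}]'
python3 -c "
from h import *
go(432,-126,120,81.5)"
```

```text
clock: 1.48
tool_pos: [570.8, 0.9, 231.8]
tool_rot: [-1.568, 0.049, -0.029]
force: [-0.7, -0.3, -0.1]
finger_gap: 88.2
t 1.48 pos [570.8   0.9 231.8] jaw 87.16 tilt [-0.013  0.003 -1.   ] F [-0.7 -0.3 -0.1] gap 88.2
travel m [-0.1309  0.1133 -0.1339] twist y 0.0988
```

```bash
python3 -m inch '[{"claw":-1,"travel":[0,0,0],"twist":[0,0.05,0]},{"claw":-1,"travel":[0,0,0],"twist":[0,0.05,0]},{"claw":-1,"travel":[-0.02,0,-0.025],"twist":[0,0,0]},{"claw":-1,"travel":[-0.02,0,-0.025],"twist":[0,0,0]},{"claw":-1,"travel":[-0.02,0,-0.025],"twist":[0,0,0]},{"claw":-1,"travel":[-0.02,0,-0.025],"twist":[0,0,0]},{"claw":-1,"travel":[-0.02,0,-0.025],"twist":[0,0,0]},{"claw":-1,"travel":[0,0,0],"twist":[0,0,0]}]'
python3 - <<'E'
from h import *
go(432,-126,120,81.5)
cv2.imwrite("pics/w1.png",cv2.cvtColor(ctrl.snapshot("wrist"),cv2.COLOR_RGB2BGR))
E
```

```text
clock: 2.15
tool_pos: [448.3, -108.8, 231.3]
tool_rot: [-1.565, 0.135, -0.113]
force: [0.4, -0.7, -0.0]
finger_gap: 88.3
t 2.15 pos [ 448.3 -108.8  231.3] jaw 80.96 tilt [-0.014  0.003 -1.   ] F [ 0.4 -0.7 -0. ] gap 88.3
travel m [-0.0118  0.1115 -0.0196] twist y -0.0094
```

View pics/w1.png

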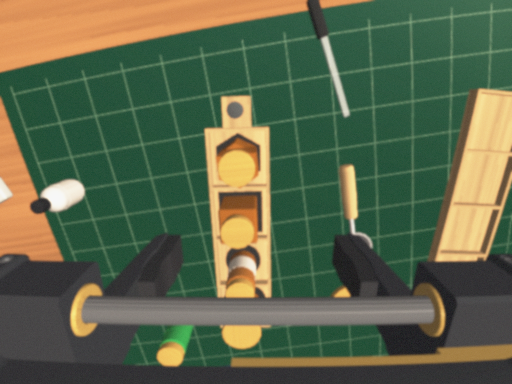

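The wrist view shows the hex lid at about (238,167), the square lid at (240,231), the round lid at (242,328), and the knob at (235,110). I'll recheck the positions and rack yaw from these.

```bash
python3 - <<'E'
from h import *
np.set_printoptions(precision=1,suppress=True)
im=cv2.imread("pics/w1.png")
f=lambda x,y,ww,h,n:cv2.imwrite(f"pics/{n}.png",cv2.resize(im[y:y+h,x:x+ww],None,fx=5,fy=5,interpolation=cv2.INTER_CUBIC))
f(180,85,110,115,"d1")
for n,p,z in [("hex",(238,167),79),("sq",(240,231),84),("round",(242,328),74),("knob",(235,110),38),("c1",(206,129),18),("c2",(270,127),18)]:
    print(n,pl("wrist",p,z))
E
```

```text
hex [ 430.4 -126.9   79. ]
sq [ 502.9 -137.4   84. ]
round [ 649.  -161.7   74. ]
knob [ 371.6 -122.5   38. ]
c1 [ 388.4 -164.    18. ]
c2 [398.8 -84.5  18. ]
```

View pics/d1.png

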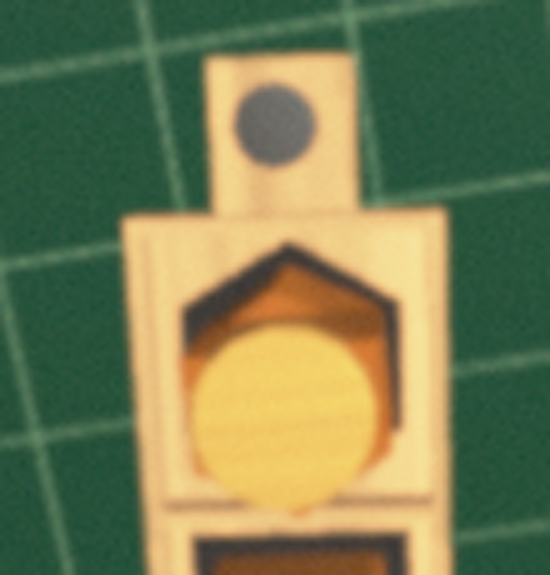

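```bash
python3 -m inch '[{"claw":-1,"travel":[0,0,0],"twist":[0,-0.018,-0.014]},{"claw":-1,"travel":[-0.006,0.02,-0.01],"twist":[0,0,0]},{"claw":-1,"travel":[-0.006,0.02,-0.01],"twist":[0,0,0]},{"claw":-1,"travel":[0,0.025,0],"twist":[0,0,0]},{"claw":-1,"travel":[0,0.025,0],"twist":[0,0,0]},{"claw":-1,"travel":[0,0.015,0],"twist":[0,0,0]},{"claw":-1,"travel":[0,0,0],"twist":[0,0,0]},{"claw":-1,"travel":[0,0,0],"twist":[0,0,0]}]'
python3 - <<'E'
from h import *
go(431,-127,30,82)
cv2.imwrite("pics/w2.png",cv2.cvtColor(ctrl.snapshot("wrist"),cv2.COLOR_RGB2BGR))
E
```

```text
clock: 2.87
tool_pos: [442.9, -123.5, 125.8]
tool_rot: [-1.568, 0.091, -0.116]
force: [0.5, -0.2, 0.3]
finger_gap: 88.4
t 2.87 pos [ 442.9 -123.5  125.8] jaw 82.47 tilt [ 0.016 -0.001 -1.   ] F [ 0.5 -0.2  0.3] gap 88.4
travel m [-0.0129  0.0956 -0.0051] twist y 0.0081
```

View pics/w2.png

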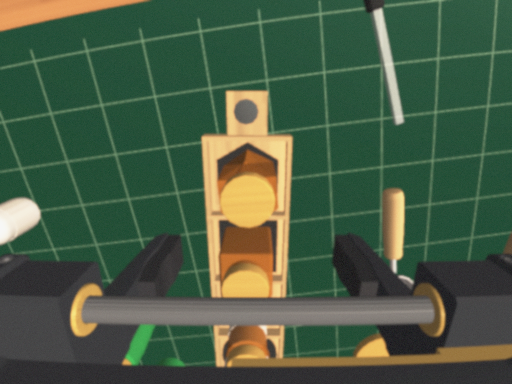

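The view is well centred on the rack axis. I'll correct x by -12 mm, then descend.

```bash
python3 -m inch '[{"claw":-1,"travel":[-0.006,0,-0.002],"twist":[0,0.0,0.008]},{"claw":-1,"travel":[-0.006,0,-0.002],"twist":[0,0,0]},{"claw":-1,"travel":[0,0.01,0],"twist":[0,0,0]},{"claw":-1,"travel":[0,0.02,0],"twist":[0,0,0]},{"claw":-1,"travel":[0,0.015,0],"twist":[0,0,0]},{"claw":-1,"travel":[0,0,0],"twist":[0,0,0]},{"claw":-1,"travel":[0,0,0],"twist":[0,0,0]},{"claw":-1,"travel":[0,0,0],"twist":[0,0,0]}]'
python3 - <<'E'
from h import *
go(431,-127,30,82)
cv2.imwrite("pics/side1.png",cv2.cvtColor(ctrl.snapshot("side"),cv2.COLOR_RGB2BGR))
E
```

```text
clock: 3.58
tool_pos: [434.5, -128.2, 85.0]
tool_rot: [-1.574, 0.086, -0.117]
force: [0.5, 0.4, 0.5]
finger_gap: 88.4
t 3.58 pos [ 434.5 -128.2   85. ] jaw 82.57 tilt [ 0.019 -0.007 -1.   ] F [0.5 0.4 0.5] gap 88.4
travel m [-0.0047  0.0549  0.001 ] twist y 0.01
```

View pics/side1.png

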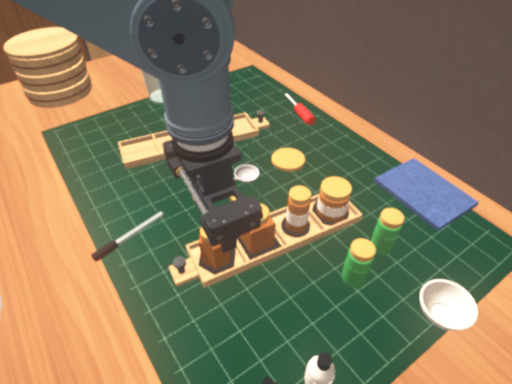

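```bash
python3 -m inch '[{"claw":-1,"travel":[-0.004,0.01,0],"twist":[0.006,0.005,0.015]},{"claw":-1,"travel":[0,0.015,0],"twist":[0,0,0]},{"claw":-1,"travel":[0,0.015,0],"twist":[0,0,0]},{"claw":-1,"travel":[0,0.012,0],"twist":[0,0,0]},{"claw":-1,"travel":[0,0,0],"twist":[0,0,0]},{"claw":-1,"travel":[0,0,0],"twist":[0,0,0]},{"claw":-1,"travel":[0,0,0],"twist":[0,0,0]},{"claw":-1,"travel":[0,0,0],"twist":[0,0,0]}]'
python3 - <<'E'
from h import *
go(431,-127,30,82)
E
```

```text
clock: 4.3
tool_pos: [433.8, -130.2, 34.4]
tool_rot: [-1.57, 0.099, -0.115]
force: [0.1, -1.3, 0.6]
finger_gap: 88.1
t 4.3 pos [ 433.8 -130.2   34.4] jaw 82.2 tilt [ 0.01  -0.003 -1.   ] F [ 0.1 -1.3  0.6] gap 88.1
travel m [-0.0033  0.0044  0.0028] twist y 0.0034
```

Fix the last few millimetres, then close.

```bash
python3 -m inch '[{"claw":-1,"travel":[-0.003,0.003,0.003],"twist":[0.003,0.0,0.008]},{"claw":1,"travel":[0,0,0],"twist":[0,0,0]},{"claw":1,"travel":[0,0,0],"twist":[0,0,0]},{"claw":1,"travel":[0,0,0],"twist":[0,0,0]},{"claw":1,"travel":[0,0,0],"twist":[0,0,0]},{"claw":1,"travel":[0,0,0],"twist":[0,0,0]},{"claw":1,"travel":[0,0,0],"twist":[0,0,0]},{"claw":1,"travel":[0,0,0],"twist":[0,0,0]}]'
python3 - <<'E'
from h import *
go(431,-127,30,82)
E
```

```text
clock: 4.97
tool_pos: [432.8, -127.5, 33.7]
tool_rot: [-1.569, 0.102, -0.111]
force: [0.5, 0.3, -0.0]
finger_gap: 46.2
t 4.97 pos [ 432.8 -127.5   33.7] jaw 82.22 tilt [ 0.006 -0.001 -1.   ] F [ 0.5  0.3 -0. ] gap 46.2
travel m [-0.0018  0.0037  0.0003] twist y 0.0039
```

Gap 46.2 mm, so the hex jar is held on its flats. TCP is 23.7 mm above its underside. Lift.

```bash
python3 -m inch '[{"claw":1,"travel":[0,0,0],"twist":[0,0,0]},{"claw":1,"travel":[0,-0.01,0],"twist":[0,0,0]},{"claw":1,"travel":[0,-0.015,0],"twist":[0,0,0]},{"claw":1,"travel":[0,-0.02,0],"twist":[0,0,0]},{"claw":1,"travel":[0,-0.02,0],"twist":[0,0,0]},{"claw":1,"travel":[0,-0.02,0],"twist":[0,0,0]},{"claw":1,"travel":[0,-0.01,0],"twist":[0,0,0]},{"claw":1,"travel":[0,0,0],"twist":[0,0,0]}]'
python3 - <<'E'
from h import *
go(660,161.4,120,78)
E
```

```text
clock: 5.63
tool_pos: [429.7, -125.8, 134.0]
tool_rot: [-1.565, 0.107, -0.107]
force: [0.5, 0.6, -1.9]
finger_gap: 46.2
t 5.63 pos [ 429.7 -125.8  134. ] jaw 82.21 tilt [ 0.     0.003 -1.   ] F [ 0.5  0.6 -1.9] gap 46.2
travel m [0.1892 0.0149 0.3158] twist y 0.0735
```

```bash
python3 -m inch '[{"claw":1,"travel":[0.01,0,0.015],"twist":[0,0,0]},{"claw":1,"travel":[0.018,0,0.03],"twist":[0,0,0]},{"claw":1,"travel":[0.018,0,0.03],"twist":[0,0,0]},{"claw":1,"travel":[0.018,0,0.03],"twist":[0,0,0]},{"claw":1,"travel":[0.018,0,0.03],"twist":[0,0,0]},{"claw":1,"travel":[0.018,0,0.03],"twist":[0,0,0]},{"claw":1,"travel":[0.018,0,0.03],"twist":[0,0,0]},{"claw":1,"travel":[0.018,0,0.03],"twist":[0,0,0]}]'
python3 - <<'E'
from h import *
go(660,161.4,120,78)
E
```

```text
clock: 6.3
tool_pos: [597.4, 82.2, 132.7]
tool_rot: [-1.568, 0.117, -0.113]
force: [-0.1, 0.3, -2.0]
finger_gap: 46.0
t 6.3 pos [597.4  82.2 132.7] jaw 81.6 tilt [-0.003  0.    -1.   ] F [-0.1  0.3 -2. ] gap 46.0
travel m [0.0503 0.0126 0.0875] twist y 0.0628
```

```bash
python3 -m inch '[{"claw":1,"travel":[0.012,0,0.022],"twist":[0,0.03,0]},{"claw":1,"travel":[0.012,0,0.022],"twist":[0,0.03,0]},{"claw":1,"travel":[0.01,0,0.017],"twist":[0,0,0]},{"claw":1,"travel":[0,0,0],"twist":[0,0,0]},{"claw":1,"travel":[0,0,0],"twist":[0,0,0]},{"claw":1,"travel":[0,0,0],"twist":[0,0,0]},{"claw":1,"travel":[0,0,0],"twist":[0,0,0]},{"claw":1,"travel":[0,0,0],"twist":[0,0,0]}]'
python3 - <<'E'
from h import *
go(660,161.4,29.7,78)
for n in("wrist","scene"): cv2.imwrite(f"pics/{n}3.png",cv2.cvtColor(ctrl.snapshot(n),cv2.COLOR_RGB2BGR))
E
```

```text
clock: 6.97
tool_pos: [640.9, 145.1, 125.4]
tool_rot: [-1.565, 0.169, -0.149]
force: [-0.1, 0.1, -0.9]
finger_gap: 46.2
t 6.97 pos [640.9 145.1 125.4] jaw 78.38 tilt [-0.013  0.001 -1.   ] F [-0.1  0.1 -0.9] gap 46.2
travel m [0.0166 0.0955 0.02  ] twist y 0.0067
```

View pics/wrist3.png

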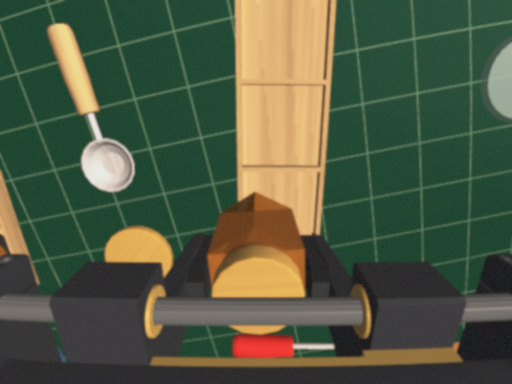

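View pics/scene3.png

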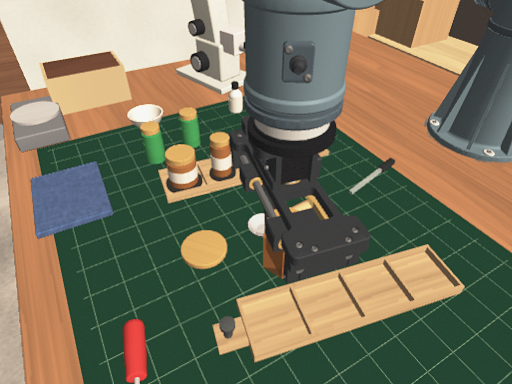

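```bash
python3 - <<'E'
from h import *
im=cv2.imread("pics/wrist3.png")
cv2.imwrite("pics/d2.png",cv2.resize(im[60:250,225:345],None,fx=3.1,fy=3.1,interpolation=cv2.INTER_CUBIC))
E
```

```text
(no output)
```

View pics/d2.png

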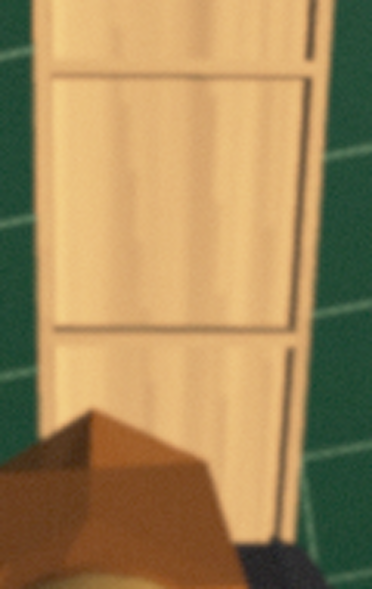

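```bash
python3 - <<'E'
from h import *
np.set_printoptions(precision=1,suppress=True)
C=lambda x,y:pl("wrist",(225+x/3.1,60+y/3.1),18)
for n,a,b in [("L",C(37,70),C(41,338)),("R",C(325,70),C(309,338))]: d=a-b;print(n,a,b,np.linalg.norm(d),np.degrees(np.arctan2(d[1],d[0])))
m1=(C(37,67)+C(325,67))/2;m2=(C(41,339)+C(309,339))/2
print("div",m1,m2,np.linalg.norm(m1-m2),np.degrees(np.arctan2(*(m1-m2)[1::-1])))
u=np.array([-.979,.203]);
for x in(0,-76):print(np.array([548.4,184.5])+u*x)
go(660,161.4,29.7,78)
E
```

```text
L [540.8 146.5  18. ] [614.  131.1  18. ] 74.83204797888709 168.1037786199321
R [556.5 223.8  18. ] [630.1 209.2  18. ] 75.03898133037286 168.77390470533874
div [547.9 185.3  18. ] [622.4 170.1  18. ] 76.01375890347796 168.45777880864415
[548.4 184.5]
[622.8 169.1]
t 7.07 pos [641.1 145.  125.6] jaw 78.36 tilt [-0.  0. -1.] F [ 0.6  0.1 -1.1] gap 46.3
travel m [0.  0.1 0. ] twist y 0.0063
```

Wrist view: dividers 76.0 mm apart, rack centre (548, 185) and axis 168.4°, matching the first estimate. Now move over the first well and begin the descent.

```bash
python3 -m inch '[{"claw":1,"travel":[0.008,0,0.01],"twist":[0,0,0]},{"claw":1,"travel":[0.008,0,0.01],"twist":[0,0,0]},{"claw":1,"travel":[0,0.01,0],"twist":[0,0,0]},{"claw":1,"travel":[0,0.02,0],"twist":[0,0,0]},{"claw":1,"travel":[0,0.02,0],"twist":[0,0,0]},{"claw":1,"travel":[0,0.01,0],"twist":[0,0,0]},{"claw":1,"travel":[0,0,0],"twist":[0,0,0]},{"claw":1,"travel":[0,0,0],"twist":[0,0,0]}]'
python3 - <<'E'
from h import *
go(660.5,162,29.7,78.4)
E
```

```text
clock: 7.73
tool_pos: [659.4, 156.6, 63.6]
tool_rot: [-1.566, 0.172, -0.155]
force: [0.2, 0.1, -0.7]
finger_gap: 46.3
t 7.73 pos [659.4 156.6  63.6] jaw 78.08 tilt [-0.011  0.    -1.   ] F [ 0.2  0.1 -0.7] gap 46.3
travel m [0.0003 0.0339 0.0055] twist y -0.0056
```

```bash
python3 -m inch '[{"claw":1,"travel":[0,0.0,0.005],"twist":[0,0,-0.005]},{"claw":1,"travel":[0,0.008,0],"twist":[0,0,0]},{"claw":1,"travel":[0,0.008,0],"twist":[0,0,0]},{"claw":1,"travel":[0,0.006,0],"twist":[0,0,0]},{"claw":1,"travel":[0,0.004,0],"twist":[0,0,0]},{"claw":1,"travel":[0,0,0],"twist":[0,0,0]},{"claw":1,"travel":[0,0,0],"twist":[0,0,0]},{"claw":1,"travel":[0,0,0],"twist":[0,0,0]}]'
python3 - <<'E'
from h import *
go(660.5,162,29.7,78.4)
E
```

```text
clock: 8.4
tool_pos: [661.9, 161.7, 38.0]
tool_rot: [-1.566, 0.164, -0.163]
force: [-1.0, 0.4, -1.4]
finger_gap: 46.5
t 8.4 pos [661.9 161.7  38. ] jaw 78.07 tilt [-0.001 -0.001 -1.   ] F [-1.   0.4 -1.4] gap 46.5
travel m [-0.0014  0.0083  0.    ] twist y -0.0057
```

```bash
python3 -m inch '[{"claw":1,"travel":[-0.001,0.002,0],"twist":[0,0,0]},{"claw":1,"travel":[0,0.002,0],"twist":[0,0,0]},{"claw":1,"travel":[0,0.002,0],"twist":[0,0,0]},{"claw":1,"travel":[0,0.001,0],"twist":[0,0,0]},{"claw":1,"travel":[0,0.001,0],"twist":[0,0,0]},{"claw":1,"travel":[0,0,0],"twist":[0,0,0]},{"claw":1,"travel":[0,0,0],"twist":[0,0,0]},{"claw":1,"travel":[0,0,0],"twist":[0,0,0]}]'
python3 - <<'E'
from h import *
go(660.5,162,29.7,78.4)
E
```

```text
clock: 9.07
tool_pos: [661.6, 161.9, 30.2]
tool_rot: [-1.565, 0.163, -0.164]
force: [0.5, 0.7, -1.7]
finger_gap: 46.3
t 9.07 pos [661.6 161.9  30.2] jaw 78.07 tilt [ 0.001 -0.001 -1.   ] F [ 0.5  0.7 -1.7] gap 46.3
travel m [-0.001   0.0005 -0.0001] twist y -0.0058
```

```bash
python3 -m inch '[{"claw":1,"travel":[0,0.0007,0],"twist":[0,0,0]},{"claw":1,"travel":[0,0.0005,0],"twist":[0,0,0]},{"claw":1,"travel":[0,0,0],"twist":[0,0,0]},{"claw":1,"travel":[0,0,0],"twist":[0,0,0]},{"claw":1,"travel":[0,0,0],"twist":[0,0,0]},{"claw":1,"travel":[0,0,0],"twist":[0,0,0]},{"claw":1,"travel":[0,0,0],"twist":[0,0,0]},{"claw":1,"travel":[0,0,0],"twist":[0,0,0]}]'

```

```text
clock: 9.73
tool_pos: [662.0, 162.0, 29.8]
tool_rot: [-1.565, 0.162, -0.165]
force: [-0.7, -0.3, 0.5]
finger_gap: 46.4
```

Force z rose from -1.7 to +0.5, so the jar is touching the floor. Release, then rise.

```bash
python3 -m inch '[{"claw":-1,"travel":[0,0,0],"twist":[0,0,0]},{"claw":-1,"travel":[0,0,0],"twist":[0,0,0]},{"claw":-1,"travel":[0,0,0],"twist":[0,0,0]},{"claw":-1,"travel":[0,0,0],"twist":[0,0,0]},{"claw":-1,"travel":[0,0,0],"twist":[0,0,0]},{"claw":-1,"travel":[0,-0.01,0],"twist":[0,0,0]},{"claw":-1,"travel":[0,-0.02,0],"twist":[0,0,0]},{"claw":-1,"travel":[0,-0.02,0],"twist":[0,0,0]}]'
python3 -m inch '[{"claw":-1,"travel":[0,-0.025,0],"twist":[0,0,0]},{"claw":-1,"travel":[0,-0.025,0],"twist":[0,0,0]},{"claw":-1,"travel":[0,0,0],"twist":[0,-0.03,0]},{"claw":-1,"travel":[0,0,0],"twist":[0,-0.03,0]},{"claw":-1,"travel":[-0.01,0,-0.035],"twist":[0,0,0]},{"claw":-1,"travel":[-0.01,0,-0.035],"twist":[0,0,0]},{"claw":-1,"travel":[-0.01,0,-0.035],"twist":[0,0,0]},{"claw":-1,"travel":[-0.01,0,-0.035],"twist":[0,0,0]}]'
python3 - <<'E'
from h import *
go(503.7,-138.5,120,82)
for n in("scene",): cv2.imwrite(f"pics/{n}4.png",cv2.cvtColor(ctrl.snapshot(n),cv2.COLOR_RGB2BGR))
E
```

```text
clock: 10.4
tool_pos: [658.9, 161.7, 77.3]
tool_rot: [-1.567, 0.169, -0.159]
force: [0.5, 0.3, -0.2]
finger_gap: 88.1
clock: 11.07
tool_pos: [604.8, 32.3, 144.3]
tool_rot: [-1.566, 0.095, -0.117]
force: [0.2, -0.1, -1.2]
finger_gap: 88.6
t 11.07 pos [604.8  32.3 144.3] jaw 82.28 tilt [ 0.014  0.001 -1.   ] F [ 0.2 -0.1 -1.2] gap 88.6
travel m [-0.0775  0.0227 -0.1829] twist y 0.0049
```

View pics/scene4.png

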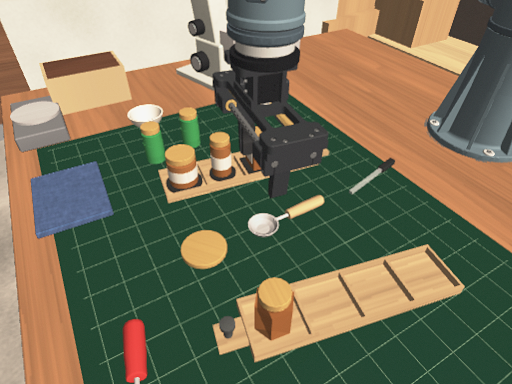

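The hex jar stands upright in the knob-end well at scene (275,310). On to the square jar.

```bash
python3 -m inch '[{"claw":-1,"travel":[-0.015,0,-0.035],"twist":[0,0,0]},{"claw":-1,"travel":[-0.015,0,-0.035],"twist":[0,0,0]},{"claw":-1,"travel":[-0.015,0,-0.035],"twist":[0,0,0]},{"claw":-1,"travel":[-0.015,0,-0.035],"twist":[0,0,0]},{"claw":-1,"travel":[-0.012,0,-0.03],"twist":[0,0,0.01]},{"claw":-1,"travel":[0,0,0],"twist":[0,0,0]},{"claw":-1,"travel":[0,0,0],"twist":[0,0,0]},{"claw":-1,"travel":[0,0,0],"twist":[0,0,0]}]'
python3 - <<'E'
from h import *
go(503.7,-138.5,34,82)
cv2.imwrite("pics/w5.png",cv2.cvtColor(ctrl.snapshot("wrist"),cv2.COLOR_RGB2BGR))
E
```

```text
clock: 11.78
tool_pos: [506.7, -138.3, 150.5]
tool_rot: [-1.572, 0.103, -0.121]
force: [-0.0, 0.1, -0.3]
finger_gap: 88.3
t 11.78 pos [ 506.7 -138.3  150.5] jaw 81.8 tilt [ 0.011 -0.004 -1.   ] F [-0.   0.1 -0.3] gap 88.3
travel m [-0.0043  0.1165 -0.0003] twist y -0.0035
```

View pics/w5.png

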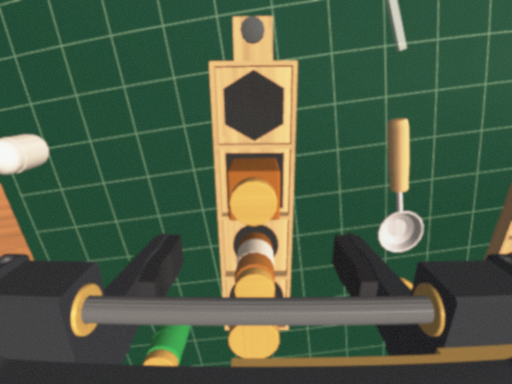

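The hex pad is now bare in the first well at (253,105). The square jar's lid is at (254,201), the slim lid at (254,287).

```bash
python3 - <<'E'
from h import *
for p,z in [((254,201),84),((254,286),90),((254,337),74),((253,105),10)]: print(pl("wrist",p,z).round(1))
E
python3 -m inch '[{"claw":-1,"travel":[-0.004,0.01,0],"twist":[0.003,0,0.008]},{"claw":-1,"travel":[0,0.02,0],"twist":[0,0,0]},{"claw":-1,"travel":[0,0.02,0],"twist":[0,0,0]},{"claw":-1,"travel":[0,0.015,0],"twist":[0,0,0]},{"claw":-1,"travel":[0,0,0],"twist":[0,0,0]},{"claw":-1,"travel":[0,0,0],"twist":[0,0,0]},{"claw":-1,"travel":[0,0,0],"twist":[0,0,0]},{"claw":-1,"travel":[0,0,0],"twist":[0,0,0]}]'
python3 - <<'E'
from h import *
go(503.7,-138.5,34,82)
E
```

```text
[ 501.3 -141.4   84. ]
[ 577.2 -152.5   90. ]
[ 651.2 -163.7   74. ]
[ 430.  -132.8   10. ]
clock: 12.5
tool_pos: [506.2, -129.4, 82.0]
tool_rot: [-1.567, 0.099, -0.104]
force: [-0.9, 0.5, 0.2]
finger_gap: 87.8
t 12.5 pos [ 506.2 -129.4   82. ] jaw 82.57 tilt [ 0.003  0.001 -1.   ] F [-0.9  0.5  0.2] gap 87.8
travel m [-0.0015  0.048  -0.0095] twist y 0.0099
```

```bash
python3 -m inch '[{"claw":-1,"travel":[-0.001,0,-0.005],"twist":[0,0,0]},{"claw":-1,"travel":[-0.001,0,-0.005],"twist":[0,0,0]},{"claw":-1,"travel":[0,0.015,0],"twist":[0,0,0]},{"claw":-1,"travel":[0,0.015,0],"twist":[0,0,0]},{"claw":-1,"travel":[0,0.01,0],"twist":[0,0,0]},{"claw":-1,"travel":[0,0,0],"twist":[0,0,0]},{"claw":-1,"travel":[0,0,0],"twist":[0,0,0]},{"claw":-1,"travel":[0,0,0],"twist":[0,0,0]}]'
python3 - <<'E'
from h import *
go(503.2,-139.5,34,82)
E
```

```text
clock: 13.17
tool_pos: [506.9, -143.9, 46.8]
tool_rot: [-1.572, 0.091, -0.113]
force: [-0.3, 0.5, 0.4]
finger_gap: 88.0
t 13.17 pos [ 506.9 -143.9   46.8] jaw 82.56 tilt [ 0.013 -0.005 -1.   ] F [-0.3  0.5  0.4] gap 88.0
travel m [-0.0044  0.0127  0.0039] twist y 0.0098
```

```bash
python3 -m inch '[{"claw":-1,"travel":[-0.004,0.006,0.004],"twist":[0,0,0.008]},{"claw":-1,"travel":[0,0.005,0],"twist":[0,0,0]},{"claw":-1,"travel":[0,0,0],"twist":[0,0,0]},{"claw":-1,"travel":[0,0,0],"twist":[0,0,0]},{"claw":-1,"travel":[0,0,0],"twist":[0,0,0]},{"claw":1,"travel":[0,0,0],"twist":[0,0,0]},{"claw":1,"travel":[0,0,0],"twist":[0,0,0]},{"claw":1,"travel":[0,0,0],"twist":[0,0,0]}]'
python3 -m inch '[{"claw":1,"travel":[0,0,0],"twist":[0,0,0]},{"claw":1,"travel":[0,0,0],"twist":[0,0,0]},{"claw":1,"travel":[0,0,0],"twist":[0,0,0]},{"claw":1,"travel":[0,0,0],"twist":[0,0,0]},{"claw":1,"travel":[0,0,0],"twist":[0,0,0]},{"claw":1,"travel":[0,0,0],"twist":[0,0,0]},{"claw":1,"travel":[0,0,0],"twist":[0,0,0]},{"claw":1,"travel":[0,0,0],"twist":[0,0,0]}]'
python3 - <<'E'
from h import *
go(503.2,-139.5,34,82)
E
```

```text
clock: 13.83
tool_pos: [504.7, -139.6, 37.0]
tool_rot: [-1.573, 0.095, -0.108]
force: [0.1, 0.6, -0.3]
finger_gap: 70.6
clock: 14.5
tool_pos: [505.0, -139.9, 37.3]
tool_rot: [-1.573, 0.095, -0.109]
force: [0.8, -0.7, -0.2]
finger_gap: 45.6
t 14.5 pos [ 505.  -139.9   37.3] jaw 82.59 tilt [ 0.008 -0.006 -1.   ] F [ 0.8 -0.7 -0.2] gap 45.6
travel m [-0.0019  0.0033  0.0002] twist y 0.0103
```

Square jar gripped at 45.6 mm, TCP 27.3 mm above its underside. Lift and carry it to (585.5, 177.4).

```bash
python3 -m inch '[{"claw":1,"travel":[0,-0.01,0],"twist":[0,0,0]},{"claw":1,"travel":[0,-0.015,0],"twist":[0,0,0]},{"claw":1,"travel":[0,-0.02,0],"twist":[0,0,0]},{"claw":1,"travel":[0,-0.02,0],"twist":[0,0,0]},{"claw":1,"travel":[0,-0.02,0],"twist":[0,0,0]},{"claw":1,"travel":[0,-0.01,0],"twist":[0,0,0]},{"claw":1,"travel":[0,0,0.015],"twist":[0,0,0]},{"claw":1,"travel":[0.0,0,0.03],"twist":[0,0,0]}]'
python3 - <<'E'
from h import *
go(586,177.4,120,78.4)
E
```

```text
clock: 15.17
tool_pos: [508.2, -96.6, 138.3]
tool_rot: [-1.573, 0.101, -0.109]
force: [-0.2, -0.3, -1.8]
finger_gap: 45.5
t 15.17 pos [508.2 -96.6 138.3] jaw 82.31 tilt [ 0.005 -0.005 -1.   ] F [-0.2 -0.3 -1.8] gap 45.5
travel m [0.0404 0.0174 0.282 ] twist y 0.0682
```

```bash
python3 -m inch '[{"claw":1,"travel":[0.005,0,0.033],"twist":[0,0,0]},{"claw":1,"travel":[0.005,0,0.035],"twist":[0,0,0]},{"claw":1,"travel":[0.005,0,0.035],"twist":[0,0,0]},{"claw":1,"travel":[0.005,0,0.035],"twist":[0,0,0]},{"claw":1,"travel":[0.005,0,0.035],"twist":[0,0,0]},{"claw":1,"travel":[0.005,0,0.035],"twist":[0,0,0]},{"claw":1,"travel":[0.005,0,0.03],"twist":[0,0.03,0]},{"claw":1,"travel":[0.0,0,0.01],"twist":[0,0.03,0]}]'
python3 - <<'E'
from h import *
go(586,177.4,120,78.4)
E
```

```text
clock: 15.83
tool_pos: [577.6, 157.0, 139.6]
tool_rot: [-1.569, 0.152, -0.162]
force: [0.6, -0.5, -2.3]
finger_gap: 45.5
t 15.83 pos [577.6 157.  139.6] jaw 78.56 tilt [ 0.006 -0.004 -1.   ] F [ 0.6 -0.5 -2.3] gap 45.5
travel m [0.004  0.0195 0.0217] twist y 0.0028
```

```bash
python3 -m inch '[{"claw":1,"travel":[0.003,0,0.012],"twist":[0,0,0]},{"claw":1,"travel":[0,0.01,0.003],"twist":[0,0,0]},{"claw":1,"travel":[0,0.015,0],"twist":[0,0,0]},{"claw":1,"travel":[0,0.02,0],"twist":[0,0,0]},{"claw":1,"travel":[0,0.015,0],"twist":[0,0,0]},{"claw":1,"travel":[0,0,0],"twist":[0,0,0]},{"claw":1,"travel":[0,0,0],"twist":[0,0,0]},{"claw":1,"travel":[0,0,0],"twist":[0,0,0]}]'
python3 - <<'E'
from h import *
go(586,177.4,33.3,78.4)
E
```

```text
clock: 16.5
tool_pos: [580.7, 174.2, 73.8]
tool_rot: [-1.57, 0.151, -0.154]
force: [-0.1, -0.9, -1.0]
finger_gap: 45.8
t 16.5 pos [580.7 174.2  73.8] jaw 78.86 tilt [ 0.001 -0.005 -1.   ] F [-0.1 -0.9 -1. ] gap 45.8
travel m [0.0045 0.0405 0.0044] twist y 0.0081
```

```bash
python3 -m inch '[{"claw":1,"travel":[0.004,0,0.004],"twist":[0,0,0]},{"claw":1,"travel":[0,0.01,0],"twist":[0,0,0]},{"claw":1,"travel":[0,0.01,0],"twist":[0,0,0]},{"claw":1,"travel":[0,0.008,0],"twist":[0,0,0]},{"claw":1,"travel":[0,0.004,0],"twist":[0,0,0]},{"claw":1,"travel":[0,0,0],"twist":[0,0,0]},{"claw":1,"travel":[0,0,0],"twist":[0,0,0]},{"claw":1,"travel":[0,0,0],"twist":[0,0,0]}]'
python3 - <<'E'
from h import *
go(586,177.4,33.3,78.4)
E
```

```text
clock: 17.17
tool_pos: [587.9, 176.7, 41.1]
tool_rot: [-1.57, 0.149, -0.158]
force: [0.1, -0.7, -2.1]
finger_gap: 45.6
t 17.17 pos [587.9 176.7  41.1] jaw 78.8 tilt [ 0.005 -0.005 -1.   ] F [ 0.1 -0.7 -2.1] gap 45.6
travel m [-0.0021  0.0078  0.0003] twist y 0.007
```

```bash
python3 -m inch '[{"claw":1,"travel":[-0.001,0.002,0],"twist":[0,0,0]},{"claw":1,"travel":[0,0.002,0],"twist":[0,0,0]},{"claw":1,"travel":[0,0.002,0],"twist":[0,0,0]},{"claw":1,"travel":[0,0.001,0],"twist":[0,0,0]},{"claw":1,"travel":[0,0.0005,0],"twist":[0,0,0]},{"claw":1,"travel":[0,0,0],"twist":[0,0,0]},{"claw":1,"travel":[0,0,0],"twist":[0,0,0]},{"claw":1,"travel":[0,0,0],"twist":[0,0,0]}]'
python3 -m inch '[{"claw":1,"travel":[0,0.0007,0],"twist":[0,0,0]},{"claw":1,"travel":[0,0.0005,0],"twist":[0,0,0]},{"claw":1,"travel":[0,0,0],"twist":[0,0,0]},{"claw":1,"travel":[0,0,0],"twist":[0,0,0]},{"claw":1,"travel":[0,0,0],"twist":[0,0,0]},{"claw":1,"travel":[0,0,0],"twist":[0,0,0]},{"claw":1,"travel":[0,0,0],"twist":[0,0,0]},{"claw":1,"travel":[0,0,0],"twist":[0,0,0]}]'
```

```text
clock: 17.83
tool_pos: [587.6, 177.1, 34.1]
tool_rot: [-1.569, 0.147, -0.159]
force: [-0.2, -0.5, -1.0]
finger_gap: 45.7
clock: 18.5
tool_pos: [588.0, 177.1, 33.3]
tool_rot: [-1.569, 0.147, -0.16]
force: [-0.2, 0.0, -1.5]
finger_gap: 45.6
```

```bash
python3 -m inch '[{"claw":1,"travel":[0,0.0007,0],"twist":[0,0,0]},{"claw":1,"travel":[0,0.0005,0],"twist":[0,0,0]},{"claw":1,"travel":[0,0,0],"twist":[0,0,0]},{"claw":1,"travel":[0,0,0],"twist":[0,0,0]},{"claw":1,"travel":[0,0,0],"twist":[0,0,0]},{"claw":1,"travel":[0,0,0],"twist":[0,0,0]},{"claw":1,"travel":[0,0,0],"twist":[0,0,0]},{"claw":1,"travel":[0,0,0],"twist":[0,0,0]}]'
```

```text
clock: 19.17
tool_pos: [588.3, 177.1, 33.3]
tool_rot: [-1.569, 0.146, -0.16]
force: [-1.1, -0.3, 0.7]
finger_gap: 46.0
```

Contact: the z position has stopped changing and force z went positive. Release and go back for the slim jar at about (580.5, -150.5).

```bash
python3 -m inch '[{"claw":-1,"travel":[0,0,0],"twist":[0,0,0]},{"claw":-1,"travel":[0,0,0],"twist":[0,0,0]},{"claw":-1,"travel":[0,0,0],"twist":[0,0,0]},{"claw":-1,"travel":[0,0,0],"twist":[0,0,0]},{"claw":-1,"travel":[0,0,0],"twist":[0,0,0]},{"claw":-1,"travel":[0,-0.01,0],"twist":[0,0,0]},{"claw":-1,"travel":[0,-0.02,0],"twist":[0,0,0]},{"claw":-1,"travel":[0,-0.02,0],"twist":[0,0,0]}]'
python3 -m inch '[{"claw":-1,"travel":[0,-0.025,0],"twist":[0,0,0]},{"claw":-1,"travel":[0,-0.025,0],"twist":[0,0,0]},{"claw":-1,"travel":[0,0,0],"twist":[0,-0.03,0]},{"claw":-1,"travel":[0,0,0],"twist":[0,-0.03,0]},{"claw":-1,"travel":[-0.005,0,-0.035],"twist":[0,0,0]},{"claw":-1,"travel":[-0.005,0,-0.035],"twist":[0,0,0]},{"claw":-1,"travel":[-0.005,0,-0.035],"twist":[0,0,0]},{"claw":-1,"travel":[-0.005,0,-0.035],"twist":[0,0,0]}]'
python3 - <<'E'
from h import *
go(580.5,-150.5,160,82)
for n in("scene",): cv2.imwrite(f"pics/{n}6.png",cv2.cvtColor(ctrl.snapshot(n),cv2.COLOR_RGB2BGR))
E
```

```text
clock: 19.83
tool_pos: [585.0, 176.9, 81.0]
tool_rot: [-1.571, 0.153, -0.154]
force: [0.2, -0.1, -0.4]
finger_gap: 88.0
clock: 20.5
tool_pos: [551.6, 44.1, 147.5]
tool_rot: [-1.57, 0.08, -0.111]
force: [0.6, -0.0, -0.3]
finger_gap: 88.0
t 20.5 pos [551.6  44.1 147.5] jaw 83.04 tilt [ 0.02  -0.002 -1.   ] F [ 0.6 -0.  -0.3] gap 88.0
travel m [ 0.0525 -0.0114 -0.1896] twist y 0.0182
```

View pics/scene6.png

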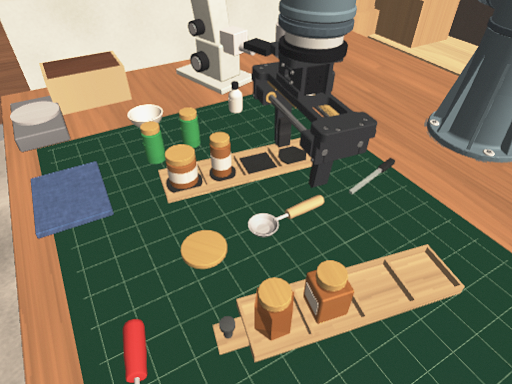

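Hex and square both stand in their wells. Before the next grasps I'll locate the green look-alikes.

```bash
python3 -m inch '[{"claw":-1,"travel":[0.01,-0.002,-0.035],"twist":[0,0,0]},{"claw":-1,"travel":[0.01,-0.002,-0.035],"twist":[0,0,0]},{"claw":-1,"travel":[0.01,-0.002,-0.035],"twist":[0,0,0]},{"claw":-1,"travel":[0.01,-0.002,-0.035],"twist":[0,0,0]},{"claw":-1,"travel":[0.01,0,-0.035],"twist":[0,0.008,0.01]},{"claw":-1,"travel":[0,0,0],"twist":[0,0,0]},{"claw":-1,"travel":[0,0,0],"twist":[0,0,0]},{"claw":-1,"travel":[0,0,0],"twist":[0,0,0]}]'
python3 - <<'E'
from h import *
for a,b in [((187.5,112),(362,248)),((150,125.5),(391,216))]:
    print(tri([("scene",a),("side",b)]).round(1))
go(580.5,-150.5,37,82)
cv2.imwrite("pics/w7.png",cv2.cvtColor(ctrl.snapshot("wrist"),cv2.COLOR_RGB2BGR))
E
```

```text
clock: 21.22
tool_pos: [578.8, -151.4, 164.6]
tool_rot: [-1.574, 0.095, -0.12]
force: [-0.8, 0.1, 0.5]
finger_gap: 88.0
[ 592.  -283.8   77.1]
[ 675.6 -266.7   78.8]
t 21.22 pos [ 578.8 -151.4  164.6] jaw 82.14 tilt [ 0.015 -0.007 -1.   ] F [-0.8  0.1  0.5] gap 88.0
travel m [-0.0005  0.1276  0.0018] twist y 0.0024
```

View pics/w7.png

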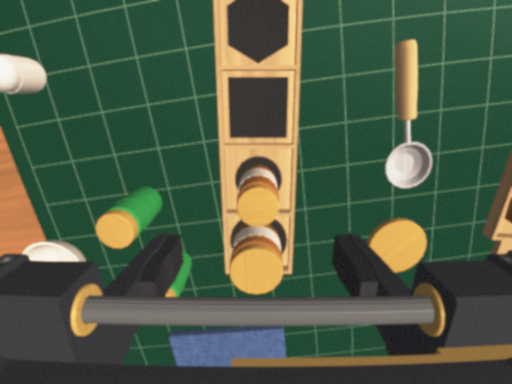

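```bash
python3 - <<'E'
from h import *
for p,z in [((258,204),90),((257,266),74)]: print(pl("wrist",p,z).round(1))
E
python3 -m inch '[{"claw":-1,"travel":[0,0.015,0],"twist":[0,0,0.008]},{"claw":-1,"travel":[0,0.02,0],"twist":[0,0,0]},{"claw":-1,"travel":[0,0.02,0],"twist":[0,0,0]},{"claw":-1,"travel":[0,0.01,0],"twist":[0,0,0]},{"claw":-1,"travel":[0,0,0],"twist":[0,0,0]},{"claw":-1,"travel":[0,0,0],"twist":[0,0,0]},{"claw":-1,"travel":[0,0,0],"twist":[0,0,0]},{"claw":-1,"travel":[0,0,0],"twist":[0,0,0]}]'
python3 - <<'E'
from h import *
go(580.5,-151.5,37,82)
E
```

```text
[ 579.2 -152.    90. ]
[ 649.1 -162.6   74. ]
clock: 21.93
tool_pos: [578.8, -141.8, 94.8]
tool_rot: [-1.572, 0.095, -0.102]
force: [-0.4, -0.1, 0.3]
finger_gap: 87.9
t 21.93 pos [ 578.8 -141.8   94.8] jaw 82.79 tilt [ 0.004 -0.004 -1.   ] F [-0.4 -0.1  0.3] gap 87.9
travel m [ 0.0027  0.0579 -0.0092] twist y 0.0138
```

```bash
python3 -m inch '[{"claw":-1,"travel":[0.002,0,-0.004],"twist":[0,0,0]},{"claw":-1,"travel":[0,0,-0.003],"twist":[0,0,0]},{"claw":-1,"travel":[0,0.015,0],"twist":[0,0,0]},{"claw":-1,"travel":[0,0.015,0],"twist":[0,0,0]},{"claw":-1,"travel":[0,0.013,0],"twist":[0,0,0]},{"claw":-1,"travel":[0,0,0],"twist":[0,0,0]},{"claw":-1,"travel":[0,0,0],"twist":[0,0,0]},{"claw":-1,"travel":[0,0,0],"twist":[0,0,0]}]'
python3 - <<'E'
from h import *
go(580.5,-151.5,37,82)
E
```

```text
clock: 22.6
tool_pos: [584.9, -153.7, 56.9]
tool_rot: [-1.577, 0.087, -0.112]
force: [-0.2, -0.6, -0.1]
finger_gap: 88.1
t 22.6 pos [ 584.9 -153.7   56.9] jaw 82.74 tilt [ 0.015 -0.01  -1.   ] F [-0.2 -0.6 -0.1] gap 88.1
travel m [-0.0049  0.0198  0.0018] twist y 0.0129
```

```bash
python3 -m inch '[{"claw":-1,"travel":[-0.004,0.006,0.002],"twist":[0.005,0,0.008]},{"claw":-1,"travel":[0,0.006,0],"twist":[0,0,0]},{"claw":-1,"travel":[0,0.005,0],"twist":[0,0,0]},{"claw":-1,"travel":[0,0,0],"twist":[0,0,0]},{"claw":-1,"travel":[0,0,0],"twist":[0,0,0]},{"claw":-1,"travel":[0,0,0],"twist":[0,0,0]},{"claw":1,"travel":[0,0,0],"twist":[0,0,0]},{"claw":1,"travel":[0,0,0],"twist":[0,0,0]}]'
python3 -m inch '[{"claw":1,"travel":[0,0,0],"twist":[0,0,0]},{"claw":1,"travel":[0,0,0],"twist":[0,0,0]},{"claw":1,"travel":[0,0,0],"twist":[0,0,0]},{"claw":1,"travel":[0,0,0],"twist":[0,0,0]},{"claw":1,"travel":[0,0,0],"twist":[0,0,0]},{"claw":1,"travel":[0,0,0],"twist":[0,0,0]},{"claw":1,"travel":[0,0,0],"twist":[0,0,0]},{"claw":1,"travel":[0,0,0],"twist":[0,0,0]}]'
python3 - <<'E'
from h import *
go(580.5,-151.5,37,82)
E
```

```text
clock: 23.27
tool_pos: [582.4, -151.6, 40.4]
tool_rot: [-1.572, 0.091, -0.107]
force: [-0.1, 0.1, 0.1]
finger_gap: 76.9
clock: 23.93
tool_pos: [582.9, -151.9, 41.1]
tool_rot: [-1.573, 0.09, -0.108]
force: [-0.6, 0.6, 0.4]
finger_gap: 37.6
t 23.93 pos [ 582.9 -151.9   41.1] jaw 82.76 tilt [ 0.011 -0.005 -1.   ] F [-0.6  0.6  0.4] gap 37.6
travel m [-0.0025  0.0041  0.0001] twist y 0.0133
```

```bash
python3 -m inch '[{"claw":1,"travel":[0,-0.01,0],"twist":[0,0,0]},{"claw":1,"travel":[0,-0.015,0],"twist":[0,0,0]},{"claw":1,"travel":[0,-0.02,0],"twist":[0,0,0]},{"claw":1,"travel":[0,-0.02,0],"twist":[0,0,0]},{"claw":1,"travel":[0,-0.02,0],"twist":[0,0,0]},{"claw":1,"travel":[0,-0.01,0],"twist":[0,0,0]},{"claw":1,"travel":[0,0,0.015],"twist":[0,0,0]},{"claw":1,"travel":[-0.01,0,0.03],"twist":[0,0,0]}]'
python3 - <<'E'
from h import *
go(512,192.6,140,78.4)
E
```

```text
clock: 24.6
tool_pos: [576.8, -107.7, 141.4]
tool_rot: [-1.573, 0.097, -0.111]
force: [0.3, 0.0, -1.4]
finger_gap: 37.0
t 24.6 pos [ 576.8 -107.7  141.4] jaw 82.43 tilt [ 0.009 -0.005 -1.   ] F [ 0.3  0.  -1.4] gap 37.0
travel m [-0.1037 -0.0007  0.2892] twist y 0.0704
```

```bash
python3 -m inch '[{"claw":1,"travel":[-0.012,0,0.033],"twist":[0,0,0]},{"claw":1,"travel":[-0.012,0,0.035],"twist":[0,0,0]},{"claw":1,"travel":[-0.012,0,0.035],"twist":[0,0,0]},{"claw":1,"travel":[-0.012,0,0.035],"twist":[0,0,0]},{"claw":1,"travel":[-0.012,0,0.035],"twist":[0,0,0]},{"claw":1,"travel":[-0.012,0,0.035],"twist":[0,0,0]},{"claw":1,"travel":[-0.01,0,0.03],"twist":[0,0.03,0]},{"claw":1,"travel":[0.0,0,0.01],"twist":[0,0.03,0]}]'
python3 - <<'E'
from h import *
go(512,192.6,140,78.4)
E
```

```text
clock: 25.27
tool_pos: [519.0, 168.0, 134.7]
tool_rot: [-1.566, 0.153, -0.155]
force: [0.3, -0.6, -1.9]
finger_gap: 37.1
t 25.27 pos [519.  168.  134.7] jaw 78.76 tilt [ 0.001 -0.001 -1.   ] F [ 0.3 -0.6 -1.9] gap 37.1
travel m [-0.0116 -0.0054  0.0228] twist y 0.0062
```

```bash
python3 -m inch '[{"claw":1,"travel":[-0.007,0,0.014],"twist":[0,0.003,0]},{"claw":1,"travel":[-0.002,0,0.004],"twist":[0,0,0]},{"claw":1,"travel":[0,0.01,0],"twist":[0,0,0]},{"claw":1,"travel":[0,0.02,0],"twist":[0,0,0]},{"claw":1,"travel":[0,0.02,0],"twist":[0,0,0]},{"claw":1,"travel":[0,0.01,0],"twist":[0,0,0]},{"claw":1,"travel":[0,0,0],"twist":[0,0,0]},{"claw":1,"travel":[0,0,0],"twist":[0,0,0]}]'
python3 - <<'E'
from h import *
go(512,192.6,37.1,78.4)
E
```

```text
clock: 25.93
tool_pos: [508.1, 192.5, 66.5]
tool_rot: [-1.568, 0.155, -0.148]
force: [0.3, 0.2, -0.8]
finger_gap: 36.9
t 25.93 pos [508.1 192.5  66.5] jaw 78.94 tilt [-0.005 -0.002 -1.   ] F [ 0.3  0.2 -0.8] gap 36.9
travel m [0.0039 0.0294 0.001 ] twist y 0.0094
```

```bash
python3 -m inch '[{"claw":1,"travel":[0.003,0.005,0.001],"twist":[0,0.006,0]},{"claw":1,"travel":[0,0.006,0],"twist":[0,0,0]},{"claw":1,"travel":[0,0.005,0],"twist":[0,0,0]},{"claw":1,"travel":[0,0.003,0],"twist":[0,0,0]},{"claw":1,"travel":[0,0,0],"twist":[0,0,0]},{"claw":1,"travel":[0,0,0],"twist":[0,0,0]},{"claw":1,"travel":[0,0,0],"twist":[0,0,0]},{"claw":1,"travel":[0,0,0],"twist":[0,0,0]}]'
python3 - <<'E'
from h import *
go(512,192.6,37.1,78.4)
a=[cv2.cvtColor(ctrl.snapshot(n),cv2.COLOR_RGB2BGR) for n in("wrist","scene")]
cv2.imwrite("pics/ws8.png",cv2.resize(np.hstack(a),(800,300)))
E
```

```text
clock: 26.6
tool_pos: [514.3, 191.7, 48.4]
tool_rot: [-1.566, 0.158, -0.159]
force: [-0.5, 0.3, -1.0]
finger_gap: 37.1
t 26.6 pos [514.3 191.7  48.4] jaw 78.44 tilt [ 0.    -0.001 -1.   ] F [-0.5  0.3 -1. ] gap 37.1
travel m [-0.0024  0.0112  0.0004] twist y 0.0006
```

View pics/ws8.png

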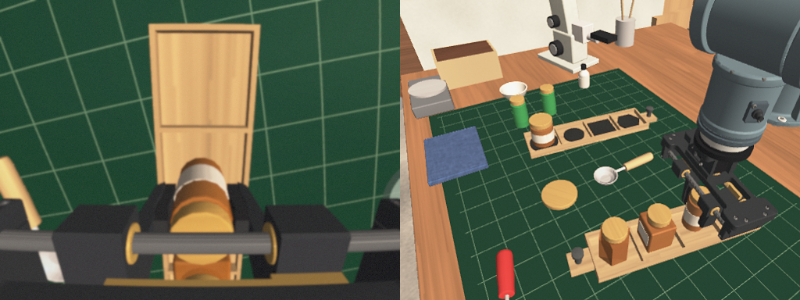

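The slim jar is upright between the fingers, over the third well. Lower gently.

```bash
python3 -m inch '[{"claw":1,"travel":[-0.002,0.003,0],"twist":[0,0,0]},{"claw":1,"travel":[0,0.003,0],"twist":[0,0,0]},{"claw":1,"travel":[0,0.002,0],"twist":[0,0,0]},{"claw":1,"travel":[0,0.0015,0],"twist":[0,0,0]},{"claw":1,"travel":[0,0.001,0],"twist":[0,0,0]},{"claw":1,"travel":[0,0,0],"twist":[0,0,0]},{"claw":1,"travel":[0,0,0],"twist":[0,0,0]},{"claw":1,"travel":[0,0,0],"twist":[0,0,0]}]'
python3 -m inch '[{"claw":1,"travel":[0,0.0007,0],"twist":[0,0,0]},{"claw":1,"travel":[0,0,0],"twist":[0,0,0]},{"claw":1,"travel":[0,0,0],"twist":[0,0,0]},{"claw":1,"travel":[0,0,0],"twist":[0,0,0]},{"claw":1,"travel":[0,0,0],"twist":[0,0,0]},{"claw":1,"travel":[0,0,0],"twist":[0,0,0]},{"claw":1,"travel":[0,0,0],"twist":[0,0,0]},{"claw":1,"travel":[0,0,0],"twist":[0,0,0]}]'
```

```text
clock: 27.37
tool_pos: [512.3, 192.4, 37.3]
tool_rot: [-1.566, 0.157, -0.159]
force: [0.3, -0.2, -1.3]
finger_gap: 37.4
clock: 28.03
tool_pos: [512.6, 192.4, 37.2]
tool_rot: [-1.566, 0.157, -0.159]
force: [-0.5, 0.2, 0.1]
finger_gap: 37.1
```

```bash
python3 -m inch '[{"claw":1,"travel":[0,0.0006,0],"twist":[0,0,0]},{"claw":-1,"travel":[0,0,0],"twist":[0,0,0]},{"claw":-1,"travel":[0,0,0],"twist":[0,0,0]},{"claw":-1,"travel":[0,0,0],"twist":[0,0,0]},{"claw":-1,"travel":[0,0,0],"twist":[0,0,0]},{"claw":-1,"travel":[0,0,0],"twist":[0,0,0]},{"claw":-1,"travel":[0,-0.01,0],"twist":[0,0,0]},{"claw":-1,"travel":[0,-0.02,0],"twist":[0,0,0]}]'
python3 -m inch '[{"claw":-1,"travel":[0,-0.025,0],"twist":[0,0,0]},{"claw":-1,"travel":[0,-0.025,0],"twist":[0,0,0]},{"claw":-1,"travel":[0,-0.025,0],"twist":[0,0,0]},{"claw":-1,"travel":[0,0,0],"twist":[0,-0.03,0]},{"claw":-1,"travel":[0,0,0],"twist":[0,-0.03,0]},{"claw":-1,"travel":[0.015,0,-0.035],"twist":[0,0,0]},{"claw":-1,"travel":[0.015,0,-0.035],"twist":[0,0,0]},{"claw":-1,"travel":[0.015,0,-0.035],"twist":[0,0,0]}]'
python3 - <<'E'
from h import *
go(653,-162.5,160,82)
for n in("scene",): cv2.imwrite(f"pics/{n}9.png",cv2.cvtColor(ctrl.snapshot(n),cv2.COLOR_RGB2BGR))
E
```

```text
clock: 28.7
tool_pos: [510.4, 192.0, 65.2]
tool_rot: [-1.567, 0.162, -0.155]
force: [-1.1, 0.1, 0.3]
finger_gap: 82.3
clock: 29.37
tool_pos: [542.8, 86.7, 155.2]
tool_rot: [-1.567, 0.094, -0.105]
force: [0.6, 0.6, -0.2]
finger_gap: 88.1
t 29.37 pos [542.8  86.7 155.2] jaw 82.76 tilt [ 0.007  0.001 -1.   ] F [ 0.6  0.6 -0.2] gap 88.1
travel m [ 0.1408 -0.0044 -0.2333] twist y 0.0132
```

View pics/scene9.png

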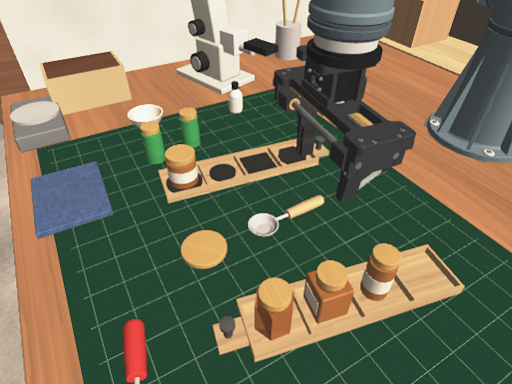

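The slim jar stands in well 3 at scene (380,270). Last is the round jar.

```bash
python3 -m inch '[{"claw":-1,"travel":[0.02,0,-0.033],"twist":[0,0.006,0]},{"claw":-1,"travel":[0.02,0,-0.033],"twist":[0,0,0]},{"claw":-1,"travel":[0.02,0,-0.033],"twist":[0,0,0]},{"claw":-1,"travel":[0.02,0,-0.033],"twist":[0,0,0]},{"claw":-1,"travel":[0.02,0,-0.033],"twist":[0,0,0]},{"claw":-1,"travel":[0.02,0,-0.033],"twist":[0,0,0]},{"claw":-1,"travel":[0,0,0],"twist":[0,0,0]},{"claw":-1,"travel":[0,0,0],"twist":[0,0,0]}]'
python3 - <<'E'
from h import *
go(653,-162.5,32,82)
cv2.imwrite("pics/w10.png",cv2.cvtColor(ctrl.snapshot("wrist"),cv2.COLOR_RGB2BGR))
E
```

```text
clock: 30.08
tool_pos: [639.1, -141.7, 163.0]
tool_rot: [-1.571, 0.1, -0.123]
force: [0.1, -0.4, 0.5]
finger_gap: 88.2
t 30.08 pos [ 639.1 -141.7  163. ] jaw 81.87 tilt [ 0.014 -0.004 -1.   ] F [ 0.1 -0.4  0.5] gap 88.2
travel m [ 0.0147  0.1312 -0.0184] twist y -0.0022
```

View pics/w10.png

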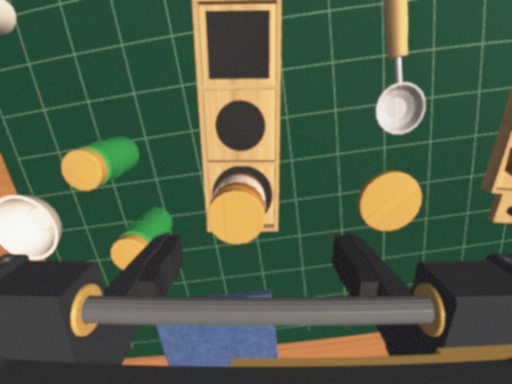

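```bash
python3 - <<'E'
from h import *
for p,z in [((236.5,214.5),74),((130,250),80),((241,124),10)]: print(pl("wrist",p,z).round(1))
E
python3 -m inch '[{"claw":-1,"travel":[0.007,0,-0.009],"twist":[0,0,0.008]},{"claw":-1,"travel":[0.006,0,-0.009],"twist":[0,0,0]},{"claw":-1,"travel":[0,0.015,0],"twist":[0,0,0]},{"claw":-1,"travel":[0,0.02,0],"twist":[0,0,0]},{"claw":-1,"travel":[0,0.015,0],"twist":[0,0,0]},{"claw":-1,"travel":[0,0,0],"twist":[0,0,0]},{"claw":-1,"travel":[0,0,0],"twist":[0,0,0]},{"claw":-1,"travel":[0,0,0],"twist":[0,0,0]}]'
python3 - <<'E'
from h import *
go(653.5,-162.5,32,82)
E
```

```text
[ 652.6 -164.2   74. ]
[ 671.7 -267.6   80. ]
[ 579.8 -152.    10. ]
clock: 30.8
tool_pos: [647.9, -152.8, 110.0]
tool_rot: [-1.569, 0.101, -0.109]
force: [-0.6, 0.1, -0.0]
finger_gap: 88.2
t 30.8 pos [ 647.9 -152.8  110. ] jaw 82.31 tilt [ 0.005 -0.001 -1.   ] F [-0.6  0.1 -0. ] gap 88.2
travel m [ 0.0065  0.078  -0.0088] twist y 0.0055
```

```bash
python3 -m inch '[{"claw":-1,"travel":[0.005,0,-0.005],"twist":[0,0,0]},{"claw":-1,"travel":[0,0,-0.004],"twist":[0,0,0]},{"claw":-1,"travel":[0,0.015,0],"twist":[0,0,0]},{"claw":-1,"travel":[0,0.015,0],"twist":[0,0,0]},{"claw":-1,"travel":[0,0,0],"twist":[0,0,0]},{"claw":-1,"travel":[0,0,0],"twist":[0,0,0]},{"claw":-1,"travel":[0,0,0],"twist":[0,0,0]},{"claw":-1,"travel":[0,0,0],"twist":[0,0,0]}]'
python3 - <<'E'
from h import *
go(653,-163.5,33,82)
E
```

```text
clock: 31.47
tool_pos: [653.3, -163.1, 79.0]
tool_rot: [-1.57, 0.098, -0.111]
force: [-0.8, -0.3, -0.1]
finger_gap: 88.2
t 31.47 pos [ 653.3 -163.1   79. ] jaw 82.36 tilt [ 0.008 -0.002 -1.   ] F [-0.8 -0.3 -0.1] gap 88.2
travel m [-0.0006  0.046  -0.0004] twist y 0.0062
```

```bash
python3 -m inch '[{"claw":-1,"travel":[0,0.012,0],"twist":[0,0,0.005]},{"claw":-1,"travel":[0,0.015,0],"twist":[0,0,0]},{"claw":-1,"travel":[0,0.008,0],"twist":[0,0,0]},{"claw":-1,"travel":[0,0,0],"twist":[0,0,0]},{"claw":-1,"travel":[0,0,0],"twist":[0,0,0]},{"claw":-1,"travel":[0,0,0],"twist":[0,0,0]},{"claw":-1,"travel":[0,0,0],"twist":[0,0,0]},{"claw":-1,"travel":[0,0,0],"twist":[0,0,0]}]'
python3 - <<'E'
from h import *
go(653,-163.5,33,82)
E
```

```text
clock: 32.13
tool_pos: [653.3, -162.9, 39.8]
tool_rot: [-1.569, 0.103, -0.106]
force: [0.5, -0.1, 0.3]
finger_gap: 87.7
t 32.13 pos [ 653.3 -162.9   39.8] jaw 82.37 tilt [ 0.002 -0.001 -1.   ] F [ 0.5 -0.1  0.3] gap 87.7
travel m [-0.0002  0.0068 -0.0006] twist y 0.0064
```

```bash
python3 -m inch '[{"claw":-1,"travel":[0,0.004,-0.0005],"twist":[0,0,0]},{"claw":-1,"travel":[0,0.004,0],"twist":[0,0,0]},{"claw":-1,"travel":[0,0,0],"twist":[0,0,0]},{"claw":-1,"travel":[0,0,0],"twist":[0,0,0]},{"claw":1,"travel":[0,0,0],"twist":[0,0,0]},{"claw":1,"travel":[0,0,0],"twist":[0,0,0]},{"claw":1,"travel":[0,0,0],"twist":[0,0,0]},{"claw":1,"travel":[0,0,0],"twist":[0,0,0]}]'
python3 -m inch '[{"claw":1,"travel":[0,0,0],"twist":[0,0,0]},{"claw":1,"travel":[0,0,0],"twist":[0,0,0]},{"claw":1,"travel":[0,0,0],"twist":[0,0,0]},{"claw":1,"travel":[0,0,0],"twist":[0,0,0]},{"claw":1,"travel":[0,0,0],"twist":[0,0,0]},{"claw":1,"travel":[0,0,0],"twist":[0,0,0]},{"claw":1,"travel":[0,0,0],"twist":[0,0,0]},{"claw":1,"travel":[0,0,0],"twist":[0,0,0]}]'
python3 - <<'E'
from h import *
go(653,-163.5,33,82)
E
```

```text
clock: 32.8
tool_pos: [654.3, -164.0, 32.8]
tool_rot: [-1.571, 0.101, -0.108]
force: [-0.8, -0.1, -0.2]
finger_gap: 63.1
clock: 33.47
tool_pos: [654.4, -164.0, 32.9]
tool_rot: [-1.571, 0.101, -0.109]
force: [0.3, 1.0, -0.1]
finger_gap: 53.3
t 33.47 pos [ 654.4 -164.    32.9] jaw 82.37 tilt [ 0.005 -0.003 -1.   ] F [ 0.3  1.  -0.1] gap 53.3
travel m [-0.0014 -0.0001  0.0003] twist y 0.0064
```

Gap 53.3 mm, round jar gripped with TCP 22.9 mm above its underside. Lift and carry it to (437.5, 208).

```bash
python3 -m inch '[{"claw":1,"travel":[0,-0.01,0],"twist":[0,0,0]},{"claw":1,"travel":[0,-0.015,0],"twist":[0,0,0]},{"claw":1,"travel":[0,-0.02,0],"twist":[0,0,0]},{"claw":1,"travel":[0,-0.02,0],"twist":[0,0,0]},{"claw":1,"travel":[0,-0.02,0],"twist":[0,0,0]},{"claw":1,"travel":[0,-0.015,0],"twist":[0,0,0]},{"claw":1,"travel":[-0.01,0,0.015],"twist":[0,0,0]},{"claw":1,"travel":[-0.02,0,0.025],"twist":[0,0,0]}]'
python3 - <<'E'
from h import *
go(437.5,208,140,78.4)
E
```

```text
clock: 34.13
tool_pos: [630.6, -123.9, 144.7]
tool_rot: [-1.573, 0.102, -0.115]
force: [-0.2, 1.2, -2.2]
finger_gap: 53.3
t 34.13 pos [ 630.6 -123.9  144.7] jaw 82.11 tilt [ 0.008 -0.005 -1.   ] F [-0.2  1.2 -2.2] gap 53.3
travel m [-0.2368  0.0014  0.3023] twist y 0.0647
```

```bash
python3 -m inch '[{"claw":1,"travel":[-0.024,0,0.03],"twist":[0,0,0]},{"claw":1,"travel":[-0.024,0,0.03],"twist":[0,0,0]},{"claw":1,"travel":[-0.024,0,0.03],"twist":[0,0,0]},{"claw":1,"travel":[-0.024,0,0.03],"twist":[0,0,0]},{"claw":1,"travel":[-0.024,0,0.03],"twist":[0,0,0]},{"claw":1,"travel":[-0.024,0,0.03],"twist":[0,0,0]},{"claw":1,"travel":[-0.024,0,0.03],"twist":[0,0,0]},{"claw":1,"travel":[-0.024,0,0.03],"twist":[0,0,0]}]'
python3 - <<'E'
from h import *
go(437.5,208,130,78.4)
E
```

```text
clock: 34.8
tool_pos: [470.4, 147.2, 154.0]
tool_rot: [-1.574, 0.094, -0.135]
force: [1.6, 0.8, -1.6]
finger_gap: 53.2
t 34.8 pos [470.4 147.2 154. ] jaw 81.66 tilt [ 0.026 -0.008 -1.   ] F [ 1.6  0.8 -1.6] gap 53.2
travel m [-0.042   0.0227  0.0555] twist y 0.0569
```

```bash
python3 -m inch '[{"claw":1,"travel":[-0.014,0,0.018],"twist":[0,0.025,0.008]},{"claw":1,"travel":[-0.012,0,0.018],"twist":[0,0.025,0]},{"claw":1,"travel":[-0.008,0,0.01],"twist":[0,0,0]},{"claw":1,"travel":[0,0.01,0],"twist":[0,0,0]},{"claw":1,"travel":[0,0.01,0],"twist":[0,0,0]},{"claw":1,"travel":[0,0,0],"twist":[0,0,0]},{"claw":1,"travel":[0,0,0],"twist":[0,0,0]},{"claw":1,"travel":[0,0,0],"twist":[0,0,0]}]'
python3 - <<'E'
from h import *
go(437.5,208,28.9,78.4)
E
```

```text
clock: 35.47
tool_pos: [439.9, 205.8, 139.2]
tool_rot: [-1.567, 0.129, -0.168]
force: [-0.3, 0.3, -1.9]
finger_gap: 53.1
t 35.47 pos [439.9 205.8 139.2] jaw 79.17 tilt [ 0.025 -0.004 -1.   ] F [-0.3  0.3 -1.9] gap 53.1
travel m [-0.0055  0.1102  0.0017] twist y 0.0134
```

```bash
python3 -m inch '[{"claw":1,"travel":[-0.002,0,0.001],"twist":[0,0.01,0.015]},{"claw":1,"travel":[0,0.01,0],"twist":[0,0,0]},{"claw":1,"travel":[0,0.02,0],"twist":[0,0,0]},{"claw":1,"travel":[0,0.02,0],"twist":[0,0,0]},{"claw":1,"travel":[0,0.015,0],"twist":[0,0,0]},{"claw":1,"travel":[0,0,0],"twist":[0,0,0]},{"claw":1,"travel":[0,0,0],"twist":[0,0,0]},{"claw":1,"travel":[0,0,0],"twist":[0,0,0]}]'
python3 - <<'E'
from h import *
go(437.5,208,28.9,78.4)
E
```

```text
clock: 36.13
tool_pos: [442.1, 203.7, 70.9]
tool_rot: [-1.564, 0.155, -0.171]
force: [-0.2, -0.2, -1.4]
finger_gap: 53.8
t 36.13 pos [442.1 203.7  70.9] jaw 78.09 tilt [ 0.01  -0.001 -1.   ] F [-0.2 -0.2 -1.4] gap 53.8
travel m [-0.0059  0.0419  0.0032] twist y -0.0054
```

```bash
python3 -m inch '[{"claw":1,"travel":[-0.005,0,0.003],"twist":[0,0,0]},{"claw":1,"travel":[0,0.01,0],"twist":[0,0,0]},{"claw":1,"travel":[0,0.01,0],"twist":[0,0,0]},{"claw":1,"travel":[0,0.008,0],"twist":[0,0,0]},{"claw":1,"travel":[0,0.004,0],"twist":[0,0,0]},{"claw":1,"travel":[0,0,0],"twist":[0,0,0]},{"claw":1,"travel":[0,0,0],"twist":[0,0,0]},{"claw":1,"travel":[0,0,0],"twist":[0,0,0]}]'
python3 - <<'E'
from h import *
go(437.5,208,28.9,78.4)
E
```

```text
clock: 36.8
tool_pos: [439.9, 208.6, 38.0]
tool_rot: [-1.563, 0.151, -0.175]
force: [-0.9, 0.3, -2.5]
finger_gap: 53.3
t 36.8 pos [439.9 208.6  38. ] jaw 78.09 tilt [ 0.015  0.    -1.   ] F [-0.9  0.3 -2.5] gap 53.3
travel m [-0.0023  0.009  -0.0011] twist y -0.0053
```

```bash
python3 -m inch '[{"claw":1,"travel":[-0.002,0.002,-0.0005],"twist":[0,0,0.007]},{"claw":1,"travel":[0,0.002,0],"twist":[0,0,0]},{"claw":1,"travel":[0,0.002,0],"twist":[0,0,0]},{"claw":1,"travel":[0,0.0015,0],"twist":[0,0,0]},{"claw":1,"travel":[0,0.0005,0],"twist":[0,0,0]},{"claw":1,"travel":[0,0,0],"twist":[0,0,0]},{"claw":1,"travel":[0,0,0],"twist":[0,0,0]},{"claw":1,"travel":[0,0,0],"twist":[0,0,0]}]'
python3 -m inch '[{"claw":1,"travel":[0,0.0007,0],"twist":[0,0,0]},{"claw":1,"travel":[0,0,0],"twist":[0,0,0]},{"claw":1,"travel":[0,0,0],"twist":[0,0,0]},{"claw":1,"travel":[0,0,0],"twist":[0,0,0]},{"claw":1,"travel":[0,0,0],"twist":[0,0,0]},{"claw":1,"travel":[0,0,0],"twist":[0,0,0]},{"claw":1,"travel":[0,0,0],"twist":[0,0,0]},{"claw":1,"travel":[0,0,0],"twist":[0,0,0]}]'
```

```text
clock: 37.47
tool_pos: [438.7, 208.6, 30.0]
tool_rot: [-1.561, 0.156, -0.17]
force: [-0.0, 0.5, -1.1]
finger_gap: 53.5
clock: 38.13
tool_pos: [439.0, 208.7, 29.6]
tool_rot: [-1.561, 0.155, -0.171]
force: [-0.2, 0.5, -1.3]
finger_gap: 53.3
```

```bash
python3 -m inch '[{"claw":1,"travel":[0,0.0007,0],"twist":[0,0,0]},{"claw":1,"travel":[0,0.0005,0],"twist":[0,0,0]},{"claw":1,"travel":[0,0,0],"twist":[0,0,0]},{"claw":1,"travel":[0,0,0],"twist":[0,0,0]},{"claw":1,"travel":[0,0,0],"twist":[0,0,0]},{"claw":1,"travel":[0,0,0],"twist":[0,0,0]},{"claw":1,"travel":[0,0,0],"twist":[0,0,0]},{"claw":1,"travel":[0,0,0],"twist":[0,0,0]}]'
python3 -m inch '[{"claw":1,"travel":[0,0.0006,0],"twist":[0,0,0]},{"claw":1,"travel":[0,0,0],"twist":[0,0,0]},{"claw":1,"travel":[0,0,0],"twist":[0,0,0]},{"claw":1,"travel":[0,0,0],"twist":[0,0,0]},{"claw":1,"travel":[0,0,0],"twist":[0,0,0]},{"claw":1,"travel":[0,0,0],"twist":[0,0,0]},{"claw":1,"travel":[0,0,0],"twist":[0,0,0]},{"claw":1,"travel":[0,0,0],"twist":[0,0,0]}]'
```

```text
clock: 38.8
tool_pos: [439.4, 208.8, 29.0]
tool_rot: [-1.561, 0.155, -0.171]
force: [-0.6, -0.5, -0.1]
finger_gap: 53.2
clock: 39.47
tool_pos: [439.7, 208.8, 29.0]
tool_rot: [-1.561, 0.155, -0.171]
force: [-1.5, 0.3, 1.3]
finger_gap: 53.4
```

Contact confirmed. Release and retreat, up and away from the rack.

```bash
python3 -m inch '[{"claw":-1,"travel":[0,0,0],"twist":[0,0,0]},{"claw":-1,"travel":[0,0,0],"twist":[0,0,0]},{"claw":-1,"travel":[0,0,0],"twist":[0,0,0]},{"claw":-1,"travel":[0,0,0],"twist":[0,0,0]},{"claw":-1,"travel":[0,0,0],"twist":[0,0,0]},{"claw":-1,"travel":[0,-0.01,0],"twist":[0,0,0]},{"claw":-1,"travel":[0,-0.02,0],"twist":[0,0,0]},{"claw":-1,"travel":[0,-0.02,0],"twist":[0,0,0]}]'
python3 -m inch '[{"claw":-1,"travel":[0,-0.025,0],"twist":[0,0,0]},{"claw":-1,"travel":[0,-0.025,0],"twist":[0,0,0]},{"claw":-1,"travel":[0,-0.025,0],"twist":[0,0,0]},{"claw":-1,"travel":[0,-0.025,0],"twist":[0,0,0]},{"claw":-1,"travel":[0,0,-0.035],"twist":[0,0,0]},{"claw":-1,"travel":[0,0,-0.035],"twist":[0,0,0]},{"claw":-1,"travel":[0,0,-0.035],"twist":[0,0,0]},{"claw":-1,"travel":[0,0,-0.035],"twist":[0,0,0]}]'
python3 -m inch '[{"claw":-1,"travel":[0,0,-0.035],"twist":[0,0,0]},{"claw":-1,"travel":[0,0,-0.035],"twist":[0,0,0]},{"claw":-1,"travel":[0,0,-0.02],"twist":[0,0,0]},{"claw":-1,"travel":[0,0,0],"twist":[0,0,0]},{"claw":-1,"travel":[0,0,0],"twist":[0,0,0]},{"claw":-1,"travel":[0,0,0],"twist":[0,0,0]},{"claw":-1,"travel":[0,0,0],"twist":[0,0,0]},{"claw":-1,"travel":[0,0,0],"twist":[0,0,0]}]'
python3 - <<'E'
from h import *
for n in("scene","side"): 
  im=cv2.cvtColor(ctrl.snapshot(n),cv2.COLOR_RGB2BGR);cv2.imwrite(f"pics/{n}_end.png",im)
a=cv2.imread("pics/scene_end.png")[235:360,205:475];cv2.imwrite("pics/e1.png",cv2.resize(a,None,fx=2.96,fy=2.96,interpolation=cv2.INTER_CUBIC))
a=cv2.imread("pics/side_end.png")[80:170,100:290];cv2.imwrite("pics/e2.png",cv2.resize(a,None,fx=4,fy=4,interpolation=cv2.INTER_CUBIC))
E
```

```text
clock: 40.13
tool_pos: [436.1, 208.0, 77.5]
tool_rot: [-1.564, 0.161, -0.166]
force: [0.9, 0.2, 0.3]
finger_gap: 88.0
clock: 40.8
tool_pos: [409.6, 72.4, 194.0]
tool_rot: [-1.56, 0.139, -0.169]
force: [1.5, -0.5, -0.8]
finger_gap: 87.8
clock: 41.47
tool_pos: [390.5, -22.3, 199.0]
tool_rot: [-1.562, 0.136, -0.179]
force: [0.7, 0.1, 0.3]
finger_gap: 88.0
```

View pics/scene_end.png

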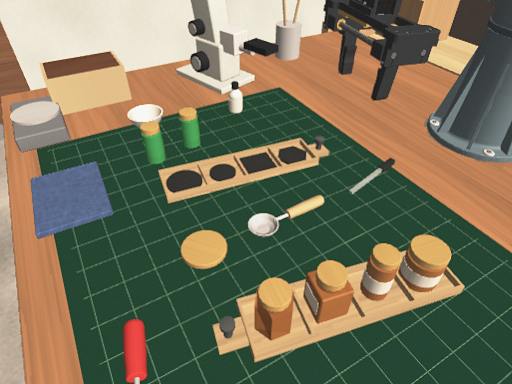

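View pics/e1.png

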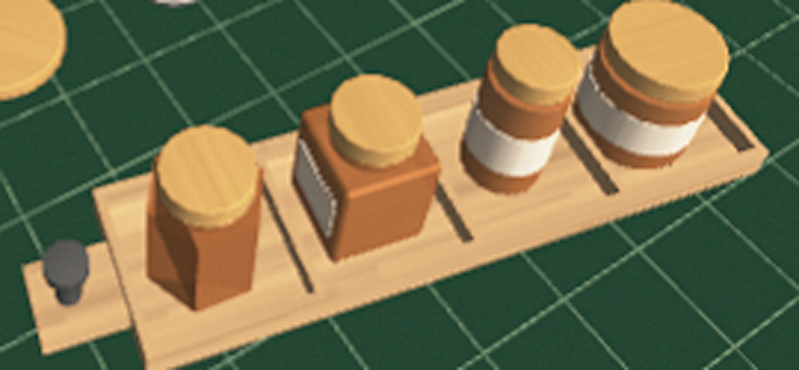

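View pics/e2.png

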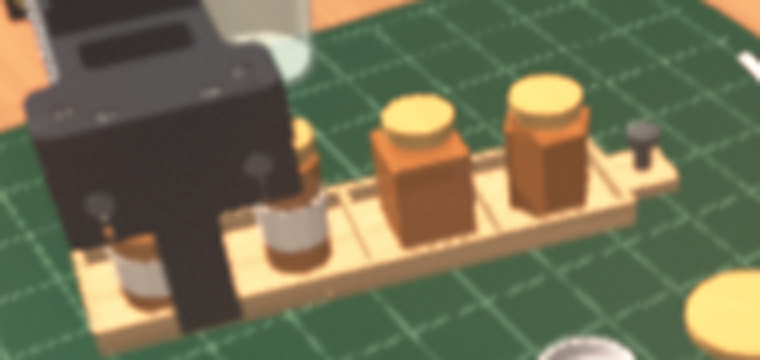

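```bash
python3 - <<'E'
from h import *
u=np.array([-.979,.203]);v=np.array([-.203,-.979])
for n,p,z in [("hex",(208,169),75),("sq",(377,113),80),("slim",(538,57),86),("round",(667,45),70)]:
    q=pl("scene",(205+p[0]/2.96,235+p[1]/2.96),z)[:2];d=q-[548.2,185];print(n,q.round(1),"rack xy",(d@u).round(1),(d@v).round(1))
go(0,0,0)
ctrl.hand_in()
E
```

```text
hex [661.  164.6] rack xy -114.6 -3.0
sq [588.4 179.7] rack xy -40.5 -3.0
slim [514.  194.6] rack xy 35.4 -2.4
round [445.4 211.5] rack xy 106.1 -5.0
t 41.57 pos [390.4 -22.2 198.8] jaw 78.53 tilt [ 0.028 -0.    -1.   ] F [-0.7  0.4  0.4] gap 87.8
travel m [-0.3923  0.1879 -0.0569] twist y None
the job is handed in; nothing more can be done
```

All four jars are in the empty rack in knob-end order (hex, square, slim, round), and I handed the job in at 41.6 s; no verdict is reported. I gripped each jar across the rack and lowered it until the wrist force showed it touching the well floor. Then I released it, and the arm ended well clear with the gripper open.

**Position check:** the last scene-camera measurement put the jars at these places in rack_out's frame; the limit is 18 mm from the well centre:

| Jar | Along rack (mm) | Well centre (mm) | Across rack (mm) |
|---|---|---|---|
| hex | -114.6 | -114 | -3.0 |
| square | -40.5 | -38 | -3.0 |
| slim | 35.4 | 38 | -2.4 |
| round | 106.1 | 114 | -5.0 |

**Disagreement:** the round jar measures 8 mm off its well centre along the rack. The fingers let it go only about 2 mm off, so I put most of the gap down to my hand-picked lid pixel and the roughly 3–4 mm shift this camera has shown throughout. I did not re-measure it.

**Other checks:** all four jars look upright and flat in the final scene picture. In the side view the gripper hid part of the slim and round jars. The pads left in the full rack match the order, and the green look-alikes were not touched.

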